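# Set the length stop of a cutting jig to two setting blocks

### The arm

A 6-joint arm with a two-finger parallel gripper is mounted at the origin on the work surface. World frame = base frame: x ahead of the robot, y to its left, z up, the work surface at z = 0. Lengths are in m, angles in rad, forces in N, time in s.
With the tool pointing down it reaches from about 0.3 to 0.775 m from the base axis. Payload 14.6 kg.
Tool frame: the origin (TCP) lies at the very end of the fingers, on their centre line; the grasp point (between the pads) lies 19 mm behind it (ctrl.grasp_offset is the distance from the TCP to the grasp point, in m); x points along the fingers, y is the direction in which the jaws open and shut, and the axes are right-handed (so a half turn about x gives the same grasp; the last joint's range is limited). The gripper opens to 94 mm and grips with 3 to 60 N. Pads are 16 mm wide; open, the fingers measure 119 mm over their backs; the gripper's body (75 mm by 177 mm) begins 78 mm behind the grasp point.
Start: joints at [1.207, 0.3, 1.521, -0, 1.321, -0.067], TCP at [0.161, 0.526, 0.171] pointing down, gripper open.
Joint ranges: [-3.03, 3.03], [-0.79, 2.21], [0.23, 2.52], [-1.04, 4.18], [0, 3.07], [-2.55, 2.55]. Speed limits (rad/s): [2.22, 2.22, 2.57, 3.14, 3.14, 3.14].

### API

Orientations are given as [roll, pitch, yaw] about the fixed x, y, z axes, in that order (R = Rz(yaw) Ry(pitch) Rx(roll)).
In Python, from station import ctrl gives the robot as it stands. The module is installed in compiled form; this text tells all that it offers.
- The arm moves only by the tool send_rows, never from a script. Its argument "rows" is a list that holds one entry, the list of rows, each a list of 4 numbers: the shift along the world's x, y, z in mm, then the turn about the world's z in rad. A call has 1 to 12 rows; each row shifts and turns the commanded pose from where the row before left it; what a row does not reach is not made up. A row lasts 1/10 s, in which the tool goes at most 50 mm and 8.59 degrees, less where a joint would pass 70% of its speed; a pose out of reach is approached as far as the arm can. A call is refused whole if a number of a shift passes 50 or a number of a turn 0.15, either way. A call with a gripper value outside its range is refused whole. "grip" is the gripper's target within -1 to 1 (shut at 1, half-way at 0, fully open at -1), set as the call begins (left out, the last holds). The fingers move at their own pace and stop on an object; "newtons" is the grip in N (left out, the last holds). Time passes only in rows, so rows that do not move let the fingers close. It gives the time, the measured TCP pose, the force and the opening at its end, in the units of the state.
- ctrl.get_obs(): the state, without advancing time (a new reading comes with each control period).
- ctrl.camera(name): name is "scene" or "side" or "wrist"; returns (picture, depth): 400x640x3 uint8, red, green, blue; 400x640 float32, m along the optical axis (not along the pixel's ray), 0 where there is no reading.
- ctrl.camera_params(name): a dict with "vertical_fov" (degrees; the focal length in pixels is half the picture's height over the tangent of half this angle, whatever the lens; pixels are square), "cx", "cy" (the principal point, pixels), "k1" (the pictures are not rectified: a ray, as slopes to the right and down, at radius r is drawn at 1 + k1 r^2 times it, then the intrinsics apply), "cam_to_world" (4x4, takes a point from camera to world coordinates); the wrist camera has in their place "mount" (4x4, takes a point from camera to tool coordinates, whose origin is the TCP and whose axes are the tool frame's). Camera axes: x right, y up, looking along -z (the intrinsics and any distortion apply to the point x, -y, -z); pixel columns grow to the right and rows downward; lengths in m; the calibration is good to about 2 mm. A picture is of the moment at which its call begins: read the wrist's pose just before it. camera_params takes no time and is no camera call.
- ctrl.hand_in(): hands the job in, once; it reports no verdict.
The state is a dict: "time_s": time; "qpos": joint angles; "joint_vel": joint speeds; "tau": joint torques, N m; "ee_pos": TCP position; "eef_rot": TCP orientation; "force": force on the tool from outside, world axes, zero at the start; "moment": the same for the moment, N m; "grip_width": finger opening in m.
Only numpy, scipy, OpenCV 4.12 (cv2) and the standard library are available. Lean on these libraries where they do the work, as an engineer would, in place of code of your own. Each camera call takes 0.05 s, during which the arm holds its last target.

### The job

Set the length stop on the cutting jig: free its clamp by turning the crossbar knob fully loose, slide the stop along the rail until both steel setting blocks are closed up face to face, with no gap left anywhere between the jig's end anvil and the stop, and then turn the crossbar knob fully tight so that the stop stays there. Keep both blocks lying in the channel and leave the other things on the bench where they are.

Things in the scene. Friction and masses are not known exactly. Their poses are not given: they have to be found in the camera images.
- jig: Steel jig fixed to the bench, base plate 120 x 460 x 15 mm. Origin on the bench surface under the rail's centre line; y runs along the rail away from the anvil, x across, z up. Plate spans y = -225 to +235 mm. A channel 54 mm wide between two side rails (14 mm wide, outer faces at x = +-41 mm, tops 30 mm above the bench, channel floor 15 mm) runs from the anvil to y = +232 mm.
- anvil_face (a point): Centre of the working face of the fixed end anvil, at jig y = -190 mm, 38 mm above the bench. The anvil is a steel block 100 mm wide, 30 mm thick, its top 62 mm above the bench.
- stop (a joint): The sliding stop, a grey carriage 116 mm wide and 110 mm long. Value in m: 0 where the two blocks just fill the space between anvil and stop without gaps; grows away from the anvil (jig +y); starts at 0.075 to 0.125. Its stop face is at jig y = value - 40 mm, tail face at value + 70 mm, knob axis at value. Pushing it when free, blocks included, takes 3 to 20 N; clamped it holds over 30 N.
- knob (a joint): The clamp knob on the stop: hub with straight crossbar. Value in rad: 0 = fully loose, 1.5 = fully tight (end stops); tightening is clockwise from above. Tight above 1.1, free below 0.35; starts tight. From above, the bar lies at angle 1.1 - value from jig +x (counter-clockwise positive): loose 63 degrees one way from square across the rail, tight 23 degrees the other way. It stays where left.
- knob_centre (a point): Point on the knob's axis at the height of the crossbar's centre line, 86 mm above the bench. Hub 26 mm in diameter there; its top 98 mm above the bench. Turning takes about 0.13 Nm when loose, up to 0.25 Nm when tight. The stop's flat top is 56 mm above the bench.
- bar_end (a point): Centre of the 18 mm ball on the crossbar's end on the jig's +x side (away from the robot), 55 mm from the knob's axis, 86 mm above the bench. The bar is 12 mm in diameter, 110 mm between ball centres, with 24 mm free height under it; the other end is alike. Tightening by pushing this end presses the stop towards the anvil; by the other end, away from it.
- stop_tail (a point): Centre of the stop's tail face (the flat face away from the anvil), 116 mm wide, 45 mm above the bench; free to be pushed at 32 to 56 mm above the bench.
- block_long_centre (a point): Centre of the longer loose steel setting block, 46 (x) x 90 (y) x 25 (z) mm, 0.7 kg, lying flat in the channel, its own y axis along the rail within a few degrees; top 40 mm above the bench. Either block may be the one nearer the anvil.
- block_short_centre (a point): Centre of the shorter loose steel setting block, 46 x 60 x 25 mm, 0.46 kg, in the same channel, with its y axis along the rail.
- flats: Bystander: stack of four flat steel strips, 50 x 120 x 24 mm, lying beyond the jig (its +x side).
- hammer: Bystander: hammer, 270 mm long, lying beyond the jig.
- wrench: Bystander: wrench, 190 mm long, lying on the robot's side of the jig.
- hook_a: Bystander: forged U-shaped steel hook, about 80 x 100 x 12 mm, beyond the jig.
- hook_b: Bystander: a like hook on the bench near the jig's anvil end.
- pipe: Bystander: short pipe offcut standing on end, 60 mm in diameter, 90 mm high, off the jig's anvil end.
- wire_brush: Bystander: wooden-backed wire brush, 240 mm long, off the jig's other end.
There are look-alikes about, which are no part of the job. What is shaped like the part that bears block_short_centre but turquoise is not meant.

How it is judged:
By the outcome, as a careful person would: the job done as asked, in the order asked, and still so for the second after the job is handed in, with the robot touching nothing.
It also fails if it takes over 72 s, if anything falls off the work surface, if the arm or the gripper's body presses on something with over 40 N, if the wrist force passes 120 N, or if a joint passes its speed limit or range.

## Working session

There is one attempt and no reset: what is moved stays moved. The work goes in short steps, Python scripts to look and compute and a tool call to move; the robot and the scene stay as the last step left them, time stands still between calls to the robot, and variables do not carry over. Pictures are saved under pics/ and viewed, and the job is handed in when it is done.

Besides the shell and the picture viewer there is one more tool, called as name(argument=value, ...), one argument or row to a line, values as JSON. send_rows: Moves the arm, as the interface text tells. Its arguments: {"type":"object","properties":{"rows":{"type":"array"},"grip":{"type":"number"},"newtons":{"type":"number"}},"required":["rows"]}

```bash
mkdir -p pics; cat > h.py <<'E'
import numpy as np, cv2
from station import ctrl
from scipy.spatial.transform import Rotation as R
def snap(name,fn):
    o=ctrl.get_obs(); im,d=ctrl.camera(name); p=ctrl.camera_params(name)
    if name=='wrist':
        T=np.eye(4); T[:3,:3]=R.from_euler('xyz',o['eef_rot']).as_matrix(); T[:3,3]=o['ee_pos']; M=T@np.array(p['mount'])
    else: M=np.array(p['cam_to_world'])
    cv2.imwrite('pics/'+fn+'.png',im[:,:,::-1]); np.savez('pics/'+fn+'.npz',im=im,d=d,M=M,f=200/np.tan(np.radians(p['vertical_fov'])/2),cx=p['cx'],cy=p['cy'],k1=p['k1'])
def load(fn): return np.load('pics/'+fn+'.npz')
def slopes(z,u,v):
    K=np.array([[z['f'],0,z['cx']],[0,z['f'],z['cy']],[0,0,1]],float)
    a=np.array([float(u)-z['cx'],float(v)-z['cy']])/z['f']; s=a.copy()
    for _ in range(30): s=a/(1+z['k1']*(s@s))
    return s
def ray(z,u,v):
    s=slopes(z,u,v); return z['M'][:3,3], z['M'][:3,:3]@np.array([s[0],-s[1],-1])
def atz(fn,u,v,h):
    o,d=ray(load(fn),u,v); return o+d*(h-o[2])/d[2]
def atd(fn,u,v):
    z=load(fn); o,d=ray(z,u,v); return o+d*z['d'][int(round(v)),int(round(u))]
def proj(fn,P):
    z=load(fn); c=np.linalg.inv(z['M'])@np.append(P,1); s=np.array([c[0],-c[1]])/-c[2]; s=s*(1+z['k1']*(s@s)); return s*z['f']+[z['cx'],z['cy']]
E
python3 -c "
from h import *
for n in ['scene','side','wrist']: snap(n,n+'0'); print(load(n+'0')['M'][:3,3])
o=ctrl.get_obs(); print(o)"
```

```text
[1.30016658 0.21942697 1.06369128]
[ 0.3776466  -0.86570411  0.79059951]
[0.09233974 0.54544229 0.38501702]
{'time_s': 0.15, 'qpos': array([ 1.20738096e+00,  3.00343198e-01,  1.52142637e+00,  2.19375136e-05,
        1.32073602e+00, -6.66054462e-02]), 'joint_vel': array([ 9.23344119e-05, -7.45564087e-04, -1.10824353e-03,  1.26855219e-04,
       -3.03018562e-05, -8.56426112e-04]), 'tau': array([ 5.70999255e-04, -5.31951642e+01, -3.52831972e+01,  7.08296243e-02,
        2.35343602e-02, -9.35153548e-05]), 'ee_pos': array([0.16077411, 0.52572902, 0.17022196]), 'eef_rot': array([-1.66067455,  1.56988315, -1.9574899 ]), 'force': array([-0.17829828,  0.14770073,  0.8707833 ]), 'moment': array([-0.0251869 ,  0.03513163, -0.02565092]), 'grip_width': 0.094218193122612}
```

View pics/scene0.png

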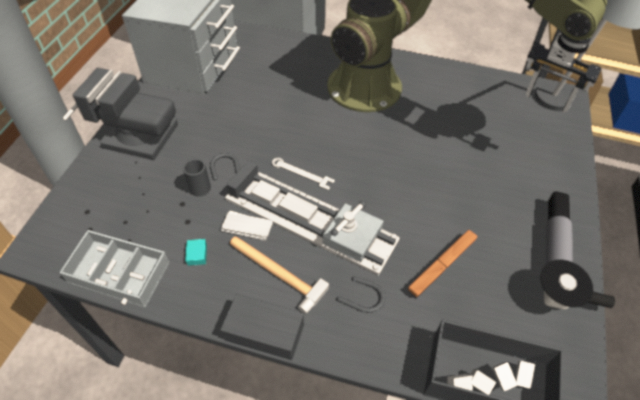

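View pics/side0.png

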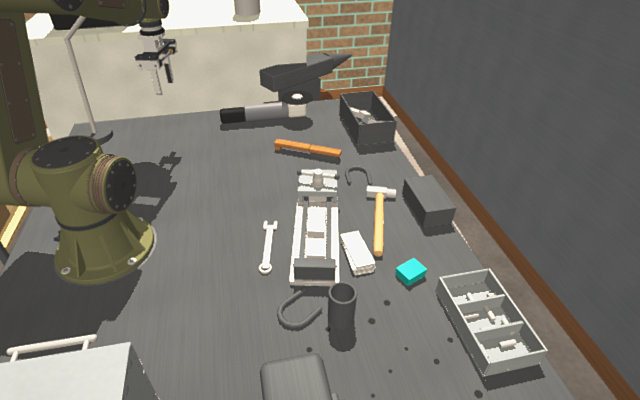

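View pics/wrist0.png

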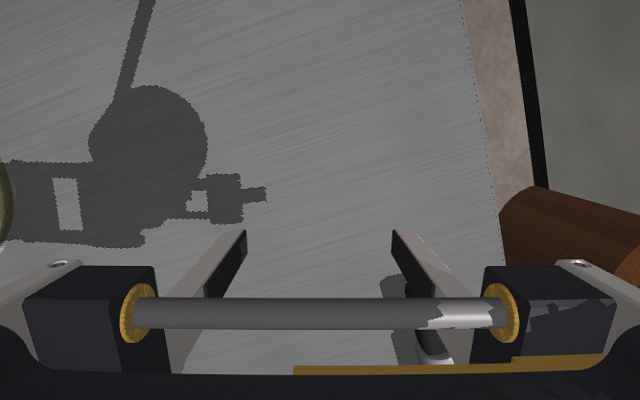

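The scene view shows the jig from about (225,190) at the anvil to (395,265), with the stop near (352,228). I'll enlarge both views.

```bash
python3 -c "
from h import *
a=cv2.imread('pics/scene0.png')[150:290,200:420]; cv2.imwrite('pics/s0c.png',cv2.resize(a,None,fx=3.6,fy=3.6,interpolation=cv2.INTER_CUBIC))
a=cv2.imread('pics/side0.png')[155:295,250:400]; cv2.imwrite('pics/d0c.png',cv2.resize(a,None,fx=4,fy=4,interpolation=cv2.INTER_CUBIC))"
```

```text
(no output)
```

View pics/s0c.png

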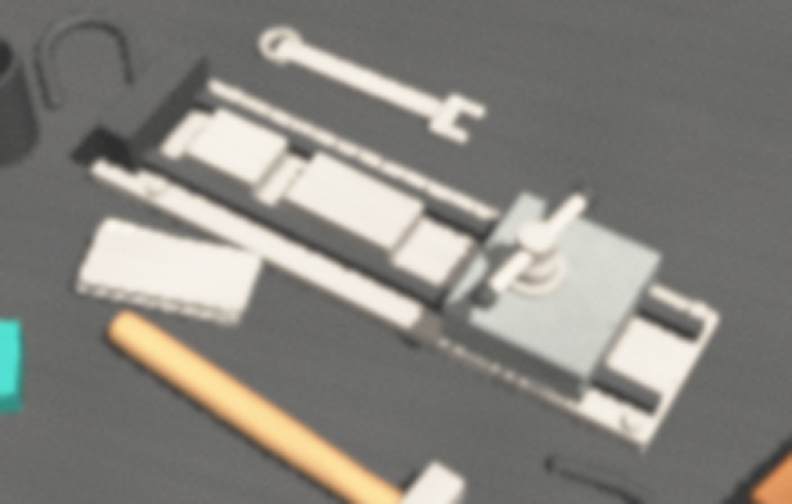

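View pics/d0c.png

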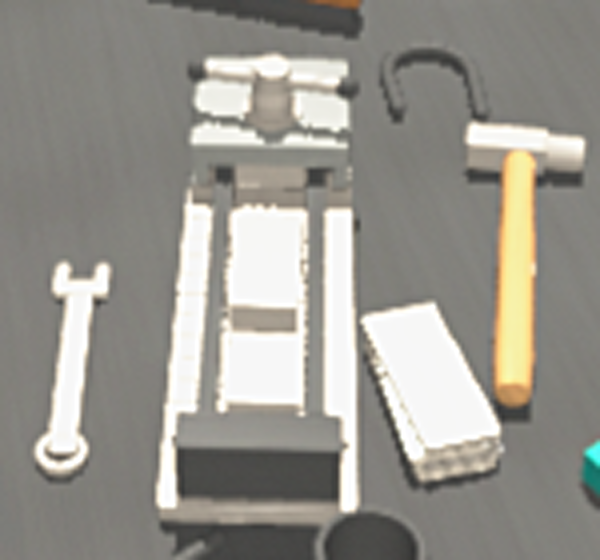

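```bash
python3 -c "
from h import *
S=lambda u,v,h: print('S',u,v,atz('scene0',200+u/3.6,150+v/3.6,h).round(4))
D=lambda u,v,h: print('D',u,v,atz('side0',250+u/4,155+v/4,h).round(4))
for p in [(528,192),(660,258),(585,395),(447,310)]: S(*p,.056)
print('bar');S(585,197,.086);S(483,297,.086);S(537,237,.098)
D(197,70,.086);D(345,85,.086);D(272,62,.098)
print('anvil top');D(178,445,.062);D(340,447,.062)
print('end');S(718,316,.03);S(647,447,.015)
print('blocks');
D(232,207,.04);D(306,210,.04);D(228,305,.04);D(297,308,.04);D(225,331,.04);D(298,333,.04);D(224,405,.04);D(300,407,.04);
"
```

```text
S 528 192 [0.5322 0.0724 0.056 ]
S 660 258 [0.5618 0.1745 0.056 ]
S 585 395 [0.6839 0.1503 0.056 ]
S 447 310 [0.6454 0.0452 0.056 ]
bar
S 585 197 [0.548  0.1155 0.086 ]
S 483 297 [0.6482 0.0703 0.086 ]
S 537 237 [0.5992 0.0938 0.098 ]
D 197 70 [0.5475 0.1142 0.086 ]
D 345 85 [0.6493 0.074  0.086 ]
D 272 62 [0.5998 0.0964 0.098 ]
anvil top
D 178 445 [ 0.4738 -0.2206  0.062 ]
D 340 447 [ 0.5657 -0.2412  0.062 ]
end
S 718 316 [0.5797 0.2224 0.03  ]
S 647 447 [0.6865 0.1967 0.015 ]
blocks
D 232 207 [0.5524 0.0095 0.04  ]
D 306 210 [ 0.6026 -0.0043  0.04  ]
D 228 305 [ 0.53   -0.0879  0.04  ]
D 297 308 [ 0.5737 -0.0999  0.04  ]
D 225 331 [ 0.5233 -0.1114  0.04  ]
D 298 333 [ 0.569  -0.1227  0.04  ]
D 224 405 [ 0.5101 -0.1748  0.04  ]
D 300 407 [ 0.5554 -0.1859  0.04  ]
```

```bash
python3 -c "
from h import *
o=ctrl.get_obs(); print(R.from_euler('xyz',o['eef_rot']).as_matrix().round(3)); p=ctrl.camera_params('wrist'); print(np.array(p['mount']).round(3),p['vertical_fov'])"
```

```text
[[-0.     0.292  0.956]
 [-0.001  0.956 -0.292]
 [-1.    -0.001 -0.   ]]
[[-0.     0.249 -0.968 -0.215]
 [ 1.    -0.001 -0.    -0.001]
 [-0.001 -0.968 -0.249 -0.071]
 [ 0.     0.     0.     1.   ]] 68.24508901603213
```

send_rows(
  rows=[
    [[25,-30,7,-0.124],[25,-30,7,-0.124],[25,-30,7,-0.124],[25,-30,7,-0.124],[25,-30,7,-0.124],[25,-30,7,-0.124],[25,-30,7,-0.124],[25,-30,7,-0.124],[25,-30,7,-0.124],[25,-30,7,-0.124],[25,-30,7,-0.124],[25,-30,7,-0.124]],
  ],
  grip=1,
  newtons=20,
)

```text
time_s: 1.35
ee_pos: [0.4616, 0.1645, 0.2549]
eef_rot: [-1.089, 1.571, -2.879]
force: [0.7, 0.7, -0.2]
grip_width: 0.0021
```

send_rows(
  rows=[
    [[27,-34,4,0],[27,-34,4,0],[27,-34,4,0],[27,-34,4,0],[0,0,0,0],[0,0,0,0]],
  ],
)

```text
time_s: 1.95
ee_pos: [0.5689, 0.0294, 0.27]
eef_rot: [-1.465, 1.57, 3.031]
force: [-0.4, 0.9, -0.7]
grip_width: 0.0003
```

```bash
python3 -c "
from h import *
snap('wrist','w1'); o=ctrl.get_obs(); print(o['ee_pos'],o['grip_width'],R.from_euler('xyz',o['eef_rot']).as_matrix().round(3))"
```

```text
[0.56853304 0.03022907 0.27025581] 0.0005639337371698414 [[-0.001  0.977 -0.213]
 [ 0.    -0.213 -0.977]
 [-1.    -0.001 -0.   ]]
```

View pics/w1.png

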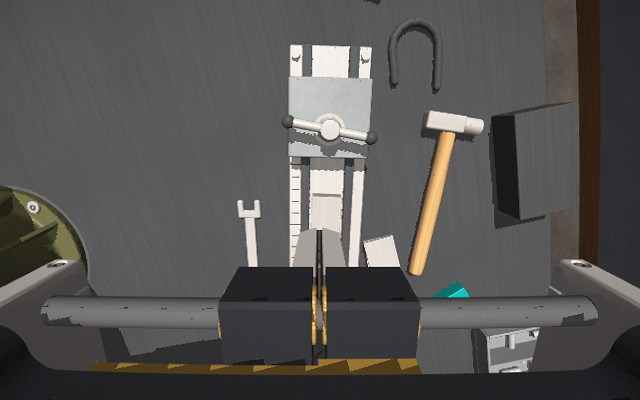

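```bash
python3 -c "
from h import *
a=cv2.imread('pics/w1.png')[35:265,270:400]; cv2.imwrite('pics/w1c.png',cv2.resize(a[:140],None,fx=6,fy=4.2*1.0 if 0 else 4.28,interpolation=cv2.INTER_CUBIC))
W=lambda u,v,h: print(u,v,atz('w1',u,v,h).round(4))
for p in [(290,78),(371,82),(367,158),(288,155)]: W(*p,.056)
W(288,121,.086);W(371,137,.086);W(330,129,.098)
"
```

```text
290 78 [0.5599 0.1699 0.056 ]
371 82 [0.6669 0.1414 0.056 ]
367 158 [0.6432 0.0406 0.056 ]
288 155 [0.5326 0.0691 0.056 ]
288 121 [0.5467 0.1141 0.086 ]
371 137 [0.6492 0.0708 0.086 ]
330 129 [0.5979 0.0925 0.098 ]
```

View pics/w1c.png

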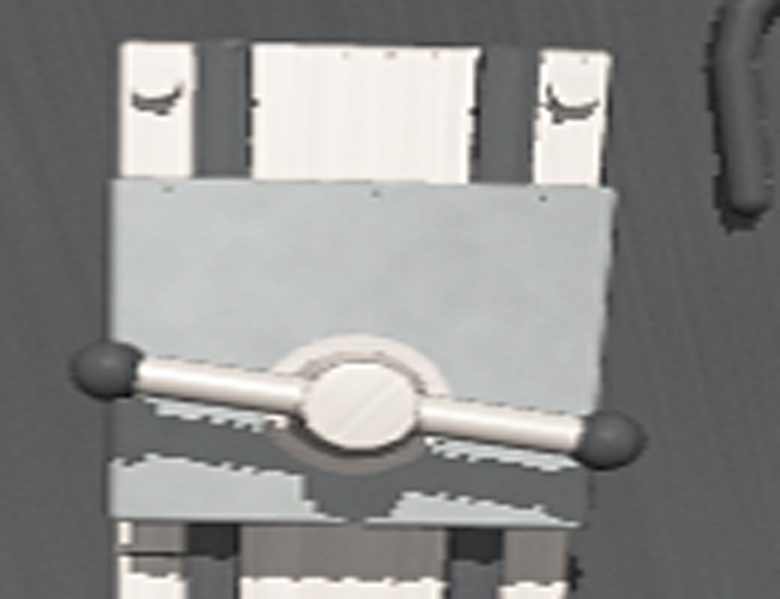

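The wrist view shows the stop top with corners (290,78), (371,82), (367,158) and (288,155). The hub is at (330,129) and the balls at (288,121) and (371,137). The bar is tight, with knob about 1.26. I'll plan the loosening push with closed fingers beside the −x end of the bar.

```bash
cat > plan.py <<'E'
import numpy as np
yaw=-0.245
def pose(C,th,side,off,r=.032,beh=1):
    u=np.array([np.cos(th),np.sin(th)]); n=np.array([-u[1],u[0]])
    return np.array(C)+side*r*u+beh*off*n
E
python3 -c "
from h import *; from plan import *
C=(.598,.0925); o=ctrl.get_obs(); print(o['ee_pos'])
print(pose(C,-.40,-1,.032))
q=pose(C,-.40,-1,.014); print('c',q)
for th in np.arange(-.3,.96,.1):
    p=pose(C,th,-1,.014); print(round(th,2),(p*1000).round(1),((p-q)*1000).round(1)); q=p
"
```

```text
[0.56853304 0.03022907 0.27025581]
[0.58098744 0.13443534]
c [0.5739779  0.11785624]
-0.3 [571.6 115.3] [-2.4 -2.5]
-0.2 [569.4 112.6] [-2.1 -2.8]
-0.1 [567.6 109.6] [-1.9 -3. ]
0.0 [566.  106.5] [-1.6 -3.1]
0.1 [564.8 103.2] [-1.2 -3.3]
0.2 [563.9  99.9] [-0.9 -3.4]
0.3 [563.3  96.4] [-0.6 -3.4]
0.4 [563.1  92.9] [-0.2 -3.5]
0.5 [563.2  89.4] [ 0.1 -3.5]
0.6 [563.7  86. ] [ 0.5 -3.5]
0.7 [564.5  82.6] [ 0.8 -3.4]
0.8 [565.7  79.3] [ 1.2 -3.3]
0.9 [567.1  76.1] [ 1.5 -3.2]
```

send_rows(
  rows=[
    [[4,35,0,-0.06],[4,35,0,-0.06],[4.5,34,0,-0.065],[0,0,-40,0],[0,0,-40,0],[0,0,-40,0],[0,0,-40,0],[0,0,-20,0],[0,0,-14,0],[0,0,0,0],[0,0,0,0]],
  ],
)

```text
time_s: 3.1
ee_pos: [0.5817, 0.1345, 0.0779]
eef_rot: [2.141, 1.569, 0.172]
force: [0.3, 0.0, 0.8]
grip_width: 0.0008
```

```bash
python3 -c "
from h import *
snap('side','d2');snap('wrist','w2'); o=ctrl.get_obs(); print(o['ee_pos'],o['force'])
for n in ['w2']: pass
a=cv2.imread('pics/d2.png')[140:240,270:370]; cv2.imwrite('pics/d2c.png',cv2.resize(a,None,fx=5,fy=5,interpolation=cv2.INTER_CUBIC))"
```

```text
[0.58200921 0.13426925 0.07822484] [-0.26241886 -0.45076591 -0.4171803 ]
```

View pics/d2c.png

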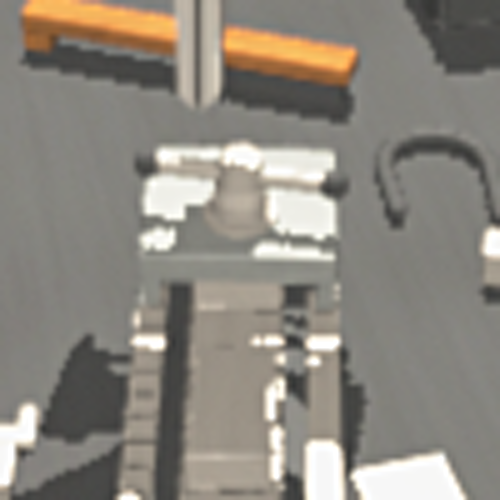

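View pics/w2.png

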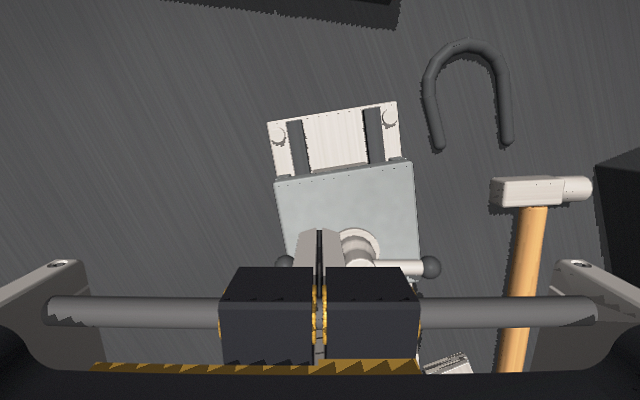

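```bash
python3 -c "
from h import *
for P in [(.582,.1343,.0782),(.598,.0925,.098),(.5467,.1141,.086)]: print((proj('d2',P)-[270,140])*5, proj('w2',P))"
```

```text
[196.88262576 147.42573567] [317.55023949 222.21599129]
[238.35185039 156.65546877] [359.98315404 272.84954423]
[144.92817703 162.78438413] [285.38452212 265.43711245]
```

```bash
python3 -c "
from h import *
for v in range(150,175,2): print(v,[ (atd('d2',u,v)*1000).round(0).tolist() for u in (307,310,312)])
print()
for v in range(200,290,8): print(v,[ (atd('w2',u,v)*1000).round(0).tolist() for u in (308,316,325)])
"
```

```text
150 [[574.0, 128.0, 152.0], [581.0, 122.0, 154.0], [588.0, 125.0, 152.0]]
152 [[574.0, 127.0, 146.0], [582.0, 125.0, 146.0], [587.0, 120.0, 148.0]]
154 [[574.0, 127.0, 139.0], [582.0, 125.0, 139.0], [587.0, 122.0, 140.0]]
156 [[573.0, 127.0, 132.0], [582.0, 127.0, 131.0], [587.0, 123.0, 133.0]]
158 [[573.0, 127.0, 125.0], [583.0, 129.0, 123.0], [588.0, 126.0, 124.0]]
160 [[574.0, 129.0, 117.0], [582.0, 127.0, 117.0], [588.0, 123.0, 119.0]]
162 [[605.0, 288.0, 1.0], [616.0, 290.0, -2.0], [621.0, 283.0, 2.0]]
164 [[603.0, 278.0, -0.0], [613.0, 274.0, 1.0], [620.0, 274.0, -0.0]]
166 [[601.0, 266.0, -0.0], [610.0, 262.0, 1.0], [618.0, 266.0, -2.0]]
168 [[591.0, 215.0, 28.0], [599.0, 207.0, 32.0], [614.0, 248.0, 2.0]]
170 [[581.0, 166.0, 55.0], [589.0, 161.0, 57.0], [596.0, 162.0, 55.0]]
172 [[569.0, 107.0, 89.0], [578.0, 105.0, 90.0], [583.0, 103.0, 91.0]]
174 [[569.0, 104.0, 85.0], [576.0, 95.0, 90.0], [582.0, 97.0, 87.0]]

200 [[580.0, 149.0, 58.0], [586.0, 146.0, 57.0], [592.0, 143.0, 57.0]]
208 [[577.0, 142.0, 57.0], [583.0, 140.0, 57.0], [590.0, 137.0, 58.0]]
216 [[574.0, 136.0, 57.0], [580.0, 133.0, 57.0], [587.0, 131.0, 57.0]]
224 [[571.0, 130.0, 57.0], [577.0, 127.0, 57.0], [584.0, 124.0, 57.0]]
232 [[580.0, 144.0, 122.0], [584.0, 141.0, 119.0], [589.0, 140.0, 122.0]]
240 [[580.0, 144.0, 136.0], [584.0, 141.0, 132.0], [589.0, 140.0, 136.0]]
248 [[581.0, 144.0, 148.0], [584.0, 141.0, 143.0], [589.0, 140.0, 147.0]]
256 [[581.0, 143.0, 156.0], [584.0, 140.0, 153.0], [589.0, 140.0, 156.0]]
264 [[581.0, 143.0, 166.0], [584.0, 141.0, 163.0], [589.0, 141.0, 167.0]]
272 [[592.0, 165.0, 220.0], [584.0, 140.0, 170.0], [597.0, 163.0, 220.0]]
280 [[592.0, 165.0, 224.0], [584.0, 141.0, 178.0], [596.0, 162.0, 222.0]]
288 [[593.0, 165.0, 228.0], [584.0, 140.0, 184.0], [596.0, 161.0, 225.0]]
```

```bash
python3 -c "
from h import *
for u in (155,158,168,169,171):
  for v in range(70,98,3): print(u,v,(atd('side0',u,v)*1000).round(0).tolist())
print(proj('side0',(.161,.526,.17)), proj('wrist0',(.161,.526,.17)))
a=cv2.imread('pics/side0.png')[20:120,110:210]; cv2.imwrite('pics/x.png',cv2.resize(a,None,fx=5,fy=5))
"
```

```text
155 70 [158.0, 445.0, 301.0]
155 73 [152.0, 468.0, 283.0]
155 76 [150.0, 468.0, 273.0]
155 79 [147.0, 471.0, 262.0]
155 82 [145.0, 472.0, 252.0]
155 85 [143.0, 472.0, 242.0]
155 88 [141.0, 469.0, 233.0]
155 91 [138.0, 474.0, 221.0]
155 94 [-12.0, 1290.0, -143.0]
155 97 [-19.0, 1307.0, -167.0]
158 70 [27.0, 1312.0, -24.0]
158 73 [26.0, 1301.0, -35.0]
158 76 [157.0, 478.0, 268.0]
158 79 [157.0, 469.0, 262.0]
158 82 [155.0, 465.0, 254.0]
158 85 [153.0, 467.0, 243.0]
158 88 [151.0, 466.0, 233.0]
158 91 [148.0, 467.0, 223.0]
158 94 [144.0, 479.0, 207.0]
158 97 [-3.0, 1307.0, -168.0]
168 70 [179.0, 572.0, 250.0]
168 73 [177.0, 574.0, 239.0]
168 76 [175.0, 573.0, 229.0]
168 79 [172.0, 576.0, 217.0]
168 82 [169.0, 582.0, 204.0]
168 85 [62.0, 1303.0, -105.0]
168 88 [60.0, 1290.0, -116.0]
168 91 [55.0, 1302.0, -138.0]
168 94 [52.0, 1297.0, -152.0]
168 97 [48.0, 1302.0, -171.0]
169 70 [378.0, -866.0, 791.0]
169 73 [180.0, 575.0, 238.0]
169 76 [178.0, 573.0, 228.0]
169 79 [176.0, 574.0, 217.0]
169 82 [174.0, 573.0, 207.0]
169 85 [66.0, 1306.0, -107.0]
169 88 [64.0, 1302.0, -121.0]
169 91 [58.0, 1314.0, -143.0]
169 94 [55.0, 1311.0, -159.0]
169 97 [54.0, 1299.0, -170.0]
171 70 [189.0, 573.0, 249.0]
171 73 [187.0, 570.0, 239.0]
171 76 [184.0, 574.0, 227.0]
171 79 [183.0, 569.0, 219.0]
171 82 [180.0, 575.0, 205.0]
171 85 [78.0, 1296.0, -104.0]
171 88 [74.0, 1298.0, -121.0]
171 91 [70.0, 1306.0, -141.0]
171 94 [67.0, 1305.0, -157.0]
171 97 [63.0, 1309.0, -176.0]
[166.62461456  97.93117488] [320.98695445 222.68907795]
```

View pics/x.png

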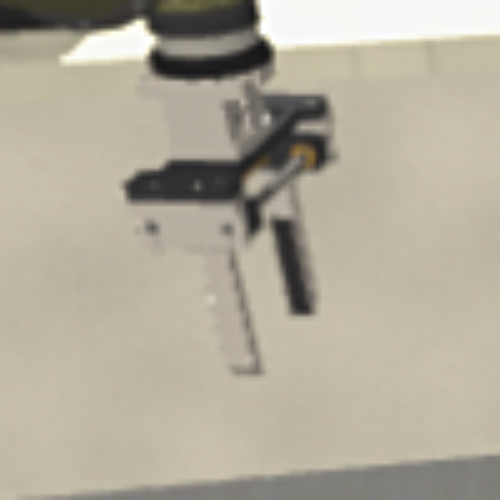

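The depth images put the visible fingertips about 37 mm above the reported TCP, at z≈0.115 when the TCP reads 0.078. I'll probe downward gently beside the knob to see what is real.

send_rows(
  rows=[
    [[0,0,-6,0],[0,0,-6,0],[0,0,-4,0],[0,0,-2,0],[0,0,-2,0],[0,0,-2,0],[0,0,0,0]],
  ],
)

```text
time_s: 3.9
ee_pos: [0.5812, 0.1339, 0.0544]
eef_rot: [-1.038, 1.57, -3.008]
force: [-0.6, -0.5, 0.5]
grip_width: 0.0006
```

No contact below the stop-top height, so the fingers really do end about 37 mm short of the reported TCP. I'll lower by that offset and check with the camera.

send_rows(
  rows=[
    [[0,0,-5,0],[0,0,-4,0],[0,0,-3,0],[0,0,-2,0],[0,0,0,0],[0,0,0,0]],
  ],
)

```text
time_s: 4.5
ee_pos: [0.5814, 0.134, 0.0407]
eef_rot: [2.153, 1.571, 0.183]
force: [0.0, -0.2, 0.3]
grip_width: 0.0003
```

```bash
python3 -c "
from h import *
snap('side','d3');snap('wrist','w3'); o=ctrl.get_obs(); print(o['ee_pos'],o['force'])
for v in range(216,260,4): print(v,[ (atd('w3',u,v)*1000).round(0).tolist() for u in (308,316,325)])
a=cv2.imread('pics/d3.png')[140:240,270:370]; cv2.imwrite('pics/d3c.png',cv2.resize(a,None,fx=5,fy=5,interpolation=cv2.INTER_CUBIC))"
```

```text
[0.58144016 0.13393475 0.04081338] [-0.31671803  0.42499024 -0.53431808]
216 [[579.0, 146.0, 57.0], [584.0, 143.0, 57.0], [590.0, 141.0, 57.0]]
220 [[578.0, 143.0, 57.0], [583.0, 141.0, 57.0], [589.0, 138.0, 57.0]]
224 [[577.0, 140.0, 57.0], [582.0, 138.0, 57.0], [588.0, 135.0, 56.0]]
228 [[576.0, 137.0, 56.0], [581.0, 135.0, 57.0], [589.0, 140.0, 78.0]]
232 [[579.0, 144.0, 85.0], [583.0, 140.0, 80.0], [589.0, 139.0, 84.0]]
236 [[580.0, 144.0, 92.0], [583.0, 141.0, 88.0], [589.0, 140.0, 91.0]]
240 [[580.0, 143.0, 98.0], [583.0, 140.0, 94.0], [589.0, 140.0, 98.0]]
244 [[580.0, 143.0, 104.0], [583.0, 140.0, 100.0], [589.0, 140.0, 104.0]]
248 [[580.0, 143.0, 109.0], [584.0, 141.0, 107.0], [589.0, 140.0, 109.0]]
252 [[580.0, 143.0, 114.0], [584.0, 140.0, 112.0], [589.0, 140.0, 115.0]]
256 [[581.0, 144.0, 120.0], [584.0, 140.0, 116.0], [588.0, 140.0, 120.0]]
```

View pics/d3c.png

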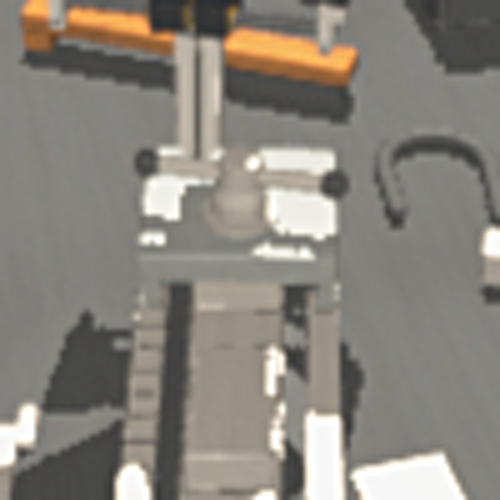

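send_rows(
  rows=[
    [[-2.5,-5.5,0,0],[-2.5,-5.5,0,0],[-2.4,-5,0,0],[-2.4,-2.5,0,0.1],[-2.1,-2.8,0,0.1],[-1.9,-3,0,0.1],[-1.6,-3.1,0,0.1],[-1.2,-3.3,0,0.1],[0,0,0,0]],
  ],
)

```text
time_s: 5.5
ee_pos: [0.5646, 0.1033, 0.0407]
eef_rot: [2.655, 1.57, 1.188]
force: [1.0, 5.3, -0.9]
grip_width: 0.0007
```

```bash
python3 -c "
from h import *
snap('side','d4'); snap('wrist','w4'); o=ctrl.get_obs(); print(o['ee_pos'],o['force'])
a=cv2.imread('pics/d4.png')[140:240,270:370]; b=cv2.imread('pics/w4.png')[120:320,220:420]; cv2.imwrite('pics/d4c.png',np.hstack([cv2.resize(a,(400,400),interpolation=cv2.INTER_CUBIC),cv2.resize(b,(400,400))]))"
```

```text
[0.56463337 0.10329775 0.04071528] [ 0.20626582  3.51601433 -1.06055846]
```

View pics/d4c.png

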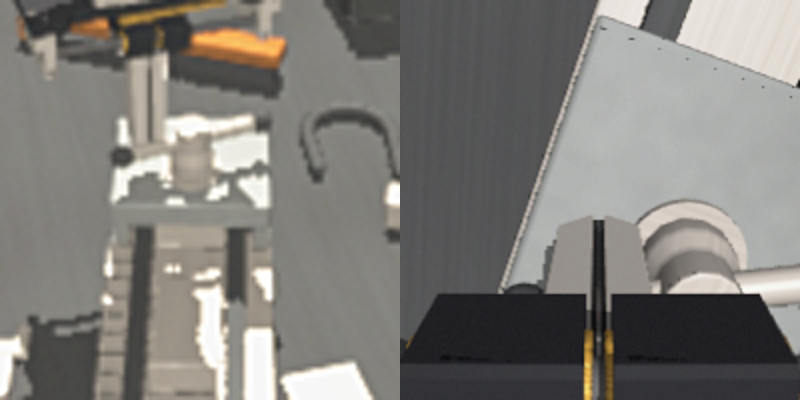

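The bar follows the finger. Continuing to the loose end.

send_rows(
  rows=[
    [[-0.9,-3.4,0,0.1],[-0.6,-3.4,0,0.1],[-0.2,-3.5,0,0.1],[0.1,-3.5,0,0.1],[0.5,-3.5,0,0.1],[0.8,-3.4,0,0.1],[0,0,0,0]],
  ],
)

```text
time_s: 6.3
ee_pos: [0.5635, 0.0822, 0.0405]
eef_rot: [-2.299, 1.569, 3.117]
force: [-6.3, 1.6, 3.2]
grip_width: 0.0004
```

send_rows(
  rows=[
    [[1.2,-3.3,0,0.1],[0,0,0,0]],
  ],
)

```text
time_s: 6.5
ee_pos: [0.5646, 0.0789, 0.0405]
eef_rot: [-2.371, 1.568, -3.138]
force: [-6.2, 2.4, 2.9]
grip_width: 0.0001
```

send_rows(
  rows=[
    [[0.8,-1.6,0,0.05],[0,0,0,0]],
  ],
)

```text
time_s: 6.7
ee_pos: [0.5648, 0.0777, 0.0405]
eef_rot: [-2.532, 1.567, 3.033]
force: [-10.8, 3.9, 5.9]
grip_width: 0.0
```

send_rows(
  rows=[
    [[1.0,-1.0,0,0],[0,0,0,0]],
  ],
)

```text
time_s: 6.9
ee_pos: [0.5647, 0.0772, 0.0404]
eef_rot: [-2.562, 1.564, 3.001]
force: [-18.6, 6.5, 10.7]
grip_width: 0.0005
```

```bash
python3 -c "
from h import *
snap('scene','s5'); snap('side','d5'); o=ctrl.get_obs(); print(o['ee_pos'],o['force'])
a=cv2.imread('pics/d5.png')[140:240,270:370]; b=cv2.imread('pics/s5.png')[180:260,310:390]; cv2.imwrite('pics/d5c.png',np.hstack([cv2.resize(a,(400,400),interpolation=cv2.INTER_CUBIC),cv2.resize(b,(400,400))]))"
```

```text
[0.56476816 0.07718876 0.04044033] [-19.20442438   5.93531687   9.86456661]
```

View pics/d5c.png

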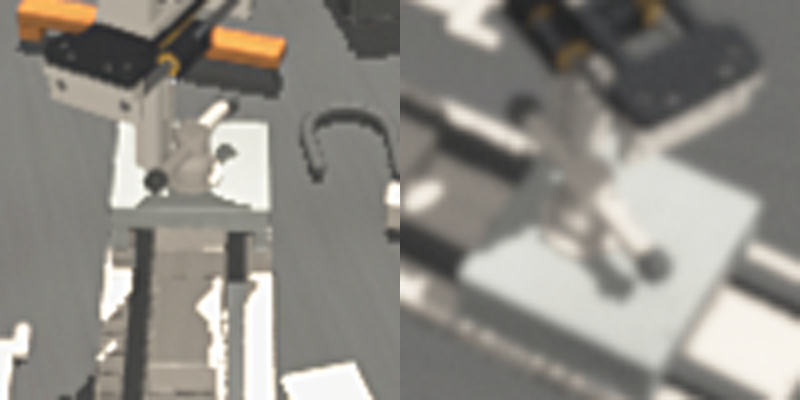

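send_rows(
  rows=[
    [[-5,4,0,0],[-8,6,0,0],[-8,6,0,0],[0,0,30,-0.12],[0,0,45,-0.12],[-10,40,45,-0.12],[0,40,30,-0.12],[0,0,20,-0.12],[0,0,0,-0.12],[0,0,0,-0.12],[0,0,0,-0.12],[0,0,0,-0.12]],
  ],
)

```text
time_s: 8.2
ee_pos: [0.5378, 0.1656, 0.2025]
eef_rot: [1.238, 1.571, -0.567]
force: [-0.0, -0.4, 0.1]
grip_width: 0.0003
```

```bash
python3 -c "
from h import *
snap('scene','s6'); snap('side','d6'); snap('wrist','w6');o=ctrl.get_obs(); print(o['ee_pos'],o['force'],R.from_euler('xyz',o['eef_rot']).as_matrix()[:,1])
a=cv2.imread('pics/d6.png')[140:240,270:370]; b=cv2.imread('pics/s6.png')[180:260,310:390]; cv2.imwrite('pics/d6c.png',np.hstack([cv2.resize(a,(400,400),interpolation=cv2.INTER_CUBIC),cv2.resize(b,(400,400))]))"
```

```text
[0.53794397 0.16555312 0.20252473] [-0.06597616  0.12127354  0.19751546] [ 9.74480740e-01 -2.24471066e-01  1.69621995e-04]
```

View pics/d6c.png

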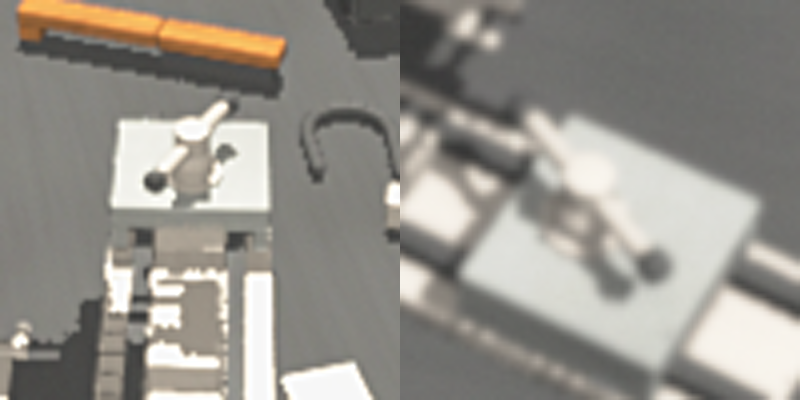

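View pics/w6.png

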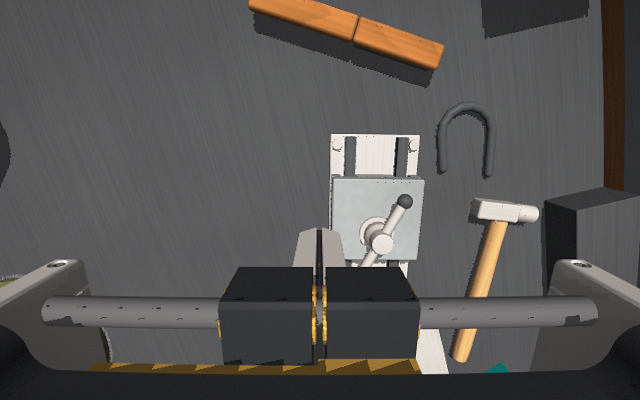

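```bash
python3 -c "
from h import *
W=lambda u,v,h: atz('w6',u,v,h)
a=W(381,242,.098);b=W(404,201.5,.086);print(a,b,np.hypot(*(b-a)[:2]),np.arctan2(*(b-a)[1::-1])+.245)
for p in [(334,178),(423,180),(418,261)]: print(W(*p,.056))
D=lambda u,v,h: atz('d6',270+u/4,140+v/4,h)
b=D(233,103,.086);c=D(155,180,.086);print(b,c,np.arctan2(*(b-c)[1::-1])+.245)
for p in [(118,120),(268,120),(271,208),(110,207)]: print(D(*p,.056))
"
```

```text
[0.59550343 0.0916792  0.098     ] [0.63200492 0.12976666 0.086     ] 0.05275427161466907 1.0516577700973628
[0.55908266 0.16987498 0.056     ]
[0.66659131 0.14222794 0.056     ]
[0.64454838 0.03455135 0.056     ]
[0.63925994 0.13108058 0.086     ] [0.56267669 0.04886582 0.086     ] 1.0658466287255566
[0.55793125 0.16891135 0.056     ]
[0.67141285 0.14551073 0.056     ]
[0.64568695 0.03813478 0.056     ]
[0.53235397 0.06273971 0.056     ]
```

Knob is at its loose stop: bar at about 1.06–1.08 rad from jig x, and the finger reaction reached 18 N. Next I'll go behind the tail.

send_rows(
  rows=[
    [[28,10,0,-0.015],[28,8,0,0],[27,7,0,0],[0,0,-40,0],[0,0,-40,0],[0,0,-40,0],[0,0,-40,0],[0,0,-20,0],[0,0,-12,0],[0,0,-6,0],[0,0,0,0],[0,0,0,0]],
  ],
)

```text
time_s: 9.55
ee_pos: [0.6219, 0.1906, 0.0058]
eef_rot: [2.07, 1.569, 0.256]
force: [0.1, -1.0, -0.2]
grip_width: 0.0003
```

```bash
python3 -c "
from h import *
snap('scene','s7'); snap('wrist','w7');o=ctrl.get_obs(); print(o['ee_pos'],o['force'])
b=cv2.imread('pics/s7.png')[170:290,310:430]; w=cv2.imread('pics/w7.png')[100:300,220:420]; cv2.imwrite('pics/s7c.png',np.hstack([cv2.resize(w,(400,400)),cv2.resize(b,(400,400))]))
for v in range(210,250,4): print(v,[ (atd('w7',u,v)*1000).round(0).tolist() for u in (308,330)])
"
```

```text
[0.6218962  0.19058468 0.00579643] [ 0.39818696  0.19481391 -0.06257733]
210 [[618.0, 204.0, 15.0], [634.0, 200.0, 15.0]]
214 [[617.0, 201.0, 15.0], [633.0, 197.0, 16.0]]
218 [[617.0, 198.0, 16.0], [632.0, 195.0, 16.0]]
222 [[616.0, 196.0, 17.0], [631.0, 192.0, 16.0]]
226 [[615.0, 193.0, 16.0], [631.0, 188.0, 16.0]]
230 [[618.0, 200.0, 47.0], [631.0, 197.0, 47.0]]
234 [[618.0, 200.0, 55.0], [631.0, 197.0, 54.0]]
238 [[618.0, 200.0, 60.0], [631.0, 196.0, 59.0]]
242 [[619.0, 200.0, 66.0], [631.0, 196.0, 65.0]]
246 [[619.0, 199.0, 72.0], [630.0, 197.0, 72.0]]
```

View pics/s7c.png

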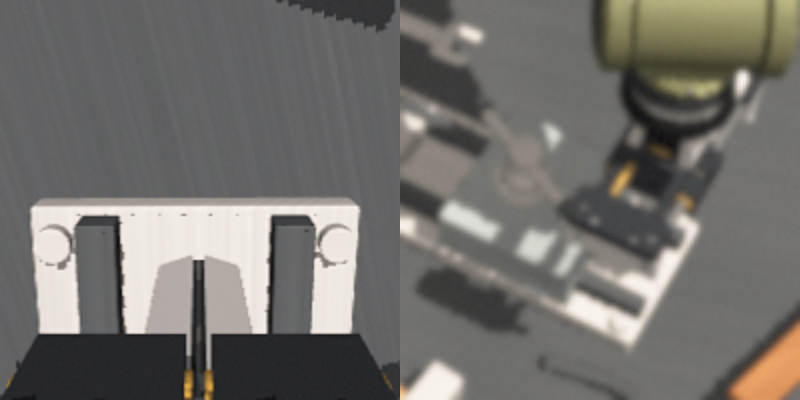

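send_rows(
  rows=[
    [[-1.9,-7.8,-2,0],[-1.9,-7.8,0,0],[-1.0,-4,0,0],[-1.0,-4,0,0],[-1.0,-4,0,0],[-1.2,-5,0,0],[-1.2,-5,0,0],[-1.2,-5,0,0],[-1.2,-5,0,0]],
  ],
)

```text
time_s: 10.55
ee_pos: [0.6096, 0.1425, 0.0027]
eef_rot: [2.478, 1.571, 0.663]
force: [0.7, 3.7, 2.2]
grip_width: 0.0007
```

send_rows(
  rows=[
    [[-1.2,-5,0,0],[-1.2,-5,0,0],[-1.2,-5,0,0],[-1.2,-5,0,0],[-1.2,-5,0,0]],
  ],
)

```text
time_s: 11.05
ee_pos: [0.6035, 0.1174, 0.0025]
eef_rot: [-1.21, 1.571, -3.025]
force: [0.1, 2.9, 2.9]
grip_width: 0.0004
```

```bash
python3 -c "
from h import *
snap('side','d8');o=ctrl.get_obs(); print(o['ee_pos'],o['force'])
b=cv2.imread('pics/d8.png')[150:290,260:400]; cv2.imwrite('pics/d8c.png',cv2.resize(b,None,fx=4,fy=4,interpolation=cv2.INTER_CUBIC))
"
```

```text
[0.6033314  0.11657454 0.00236684] [ 0.27085611 -0.07027834 -0.38315249]
```

View pics/d8c.png

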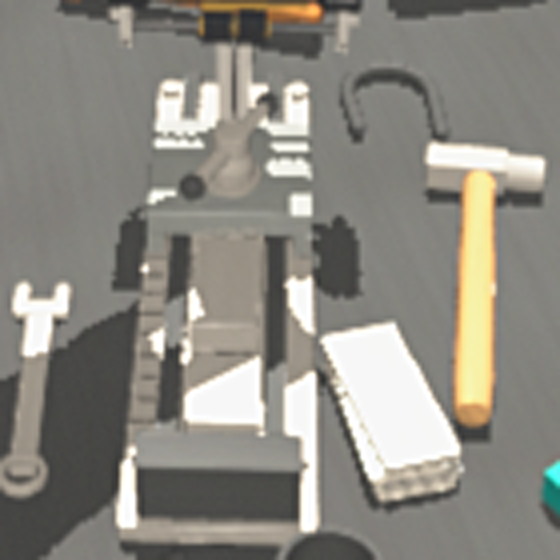

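send_rows(
  rows=[
    [[-1.2,-5,0,0],[-1.2,-5,0,0],[-1.2,-5,0,0],[-1.0,-4,0,0],[-1.0,-4,0,0]],
  ],
)

```text
time_s: 11.6
ee_pos: [0.5981, 0.0953, 0.0024]
eef_rot: [2.988, 1.57, 1.174]
force: [3.0, 9.9, -2.6]
grip_width: 0.0006
```

send_rows(
  rows=[
    [[-1.0,-4,0,0],[-1.0,-4,0,0],[-1.0,-4,0,0]],
  ],
)

```text
time_s: 11.9
ee_pos: [0.5953, 0.0836, 0.0024]
eef_rot: [2.881, 1.569, 1.067]
force: [3.8, 11.5, -2.1]
grip_width: 0.0004
```

```bash
python3 -c "
from h import *
snap('side','d9');o=ctrl.get_obs(); print(o['ee_pos'],o['force'])
b=cv2.imread('pics/d9.png')[150:290,260:400]; cv2.imwrite('pics/d9c.png',cv2.resize(b,None,fx=4,fy=4,interpolation=cv2.INTER_CUBIC))
"
```

```text
[0.59509674 0.0829393  0.00238289] [ 2.00121625  8.32562654 -1.12449556]
```

View pics/d9c.png

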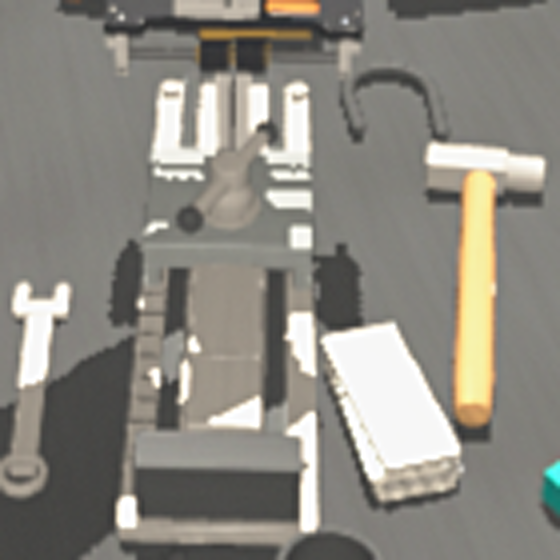

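send_rows(
  rows=[
    [[-1.0,-4,0,0],[-1.0,-4,0,0]],
  ],
)

```text
time_s: 12.15
ee_pos: [0.5934, 0.0758, 0.0024]
eef_rot: [2.823, 1.569, 1.008]
force: [4.4, 10.6, -1.9]
grip_width: 0.0003
```

send_rows(
  rows=[
    [[-1.0,-4,0,0],[-1.0,-4,0,0]],
  ],
)

```text
time_s: 12.35
ee_pos: [0.5914, 0.0677, 0.0024]
eef_rot: [2.791, 1.569, 0.976]
force: [4.7, 11.6, -1.8]
grip_width: 0.0007
```

send_rows(
  rows=[
    [[-0.7,-3,0,0],[-0.7,-3,0,0]],
  ],
)

```text
time_s: 12.55
ee_pos: [0.5899, 0.0617, 0.0024]
eef_rot: [2.902, 1.569, 1.088]
force: [4.1, 11.7, -1.2]
grip_width: 0.0006
```

send_rows(
  rows=[
    [[-0.7,-3,0,0],[-0.7,-3,0,0]],
  ],
)

```text
time_s: 12.75
ee_pos: [0.589, 0.0581, 0.0025]
eef_rot: [2.964, 1.565, 1.15]
force: [12.8, 44.7, -7.6]
grip_width: 0.0002
```

Force rose to about 46 N, so the chain is solid. Looking for gaps.

```bash
python3 -c "
from h import *
snap('side','d10');snap('scene','s10');o=ctrl.get_obs(); print(o['ee_pos'],o['force'])
b=cv2.imread('pics/d10.png')[195:285,285:355]; s=cv2.imread('pics/s10.png')[160:250,220:340]; cv2.imwrite('pics/d10c.png',np.hstack([cv2.resize(b,(311,400),interpolation=cv2.INTER_CUBIC),cv2.resize(s,(480,400),interpolation=cv2.INTER_CUBIC)]))
"
```

```text
[0.58906    0.05830333 0.00244158] [ 9.29633296 28.39755403 -6.72180604]
```

View pics/d10c.png

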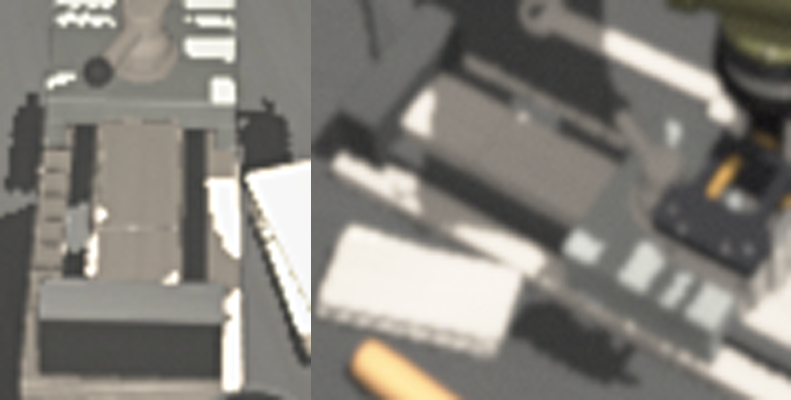

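send_rows(
  rows=[
    [[1,4,0,0],[2,9,0,0],[3,12,0,0],[0,0,30,0],[0,0,45,0],[0,0,45,0],[-5,-30,45,0],[-10,-40,35,0],[-12,-40,0,0],[-12,-40,0,0],[0,0,0,0],[0,0,0,0]],
  ],
)

```text
time_s: 14.05
ee_pos: [0.5565, -0.065, 0.1964]
eef_rot: [0.16, 1.571, -1.656]
force: [-0.3, -0.7, -0.5]
grip_width: 0.0005
```

```bash
python3 -c "
from h import *
snap('wrist','w11');snap('scene','s11');o=ctrl.get_obs(); print(o['ee_pos'],o['force'])"
```

```text
[ 0.55668418 -0.0637832   0.19614661] [ 0.77782875  0.866895   -0.51382279]
```

View pics/w11.png

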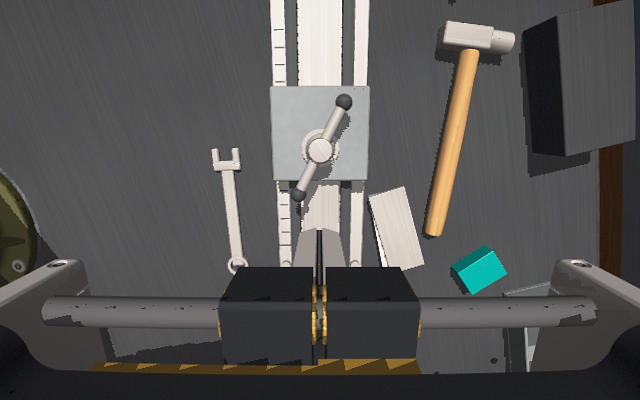

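```bash
python3 -c "
from h import *; from plan import *
W=lambda u,v,h: atz('w11',u,v,h)
a=W(344,102,.086);b=W(298,196,.086);h=W(320,149,.098);print(a,b,(a+b)/2,h,np.arctan2(*(a-b)[1::-1]))
for p in [(271,87),(369,87),(368,180),(272,179)]: print(W(*p,.056))
C=(a+b)[:2]/2
th=.84
print('start',pose(C,th,1,.045),pose(C,th,1,.03))
q=pose(C,th,1,.014); print('c',q)
for t in np.arange(.74,-.75,-.1):
    p=pose(C,t,1,.014); print(round(t,2),(p*1000).round(1),((p-q)*1000).round(1)); q=p
"
```

```text
[0.60624985 0.02153639 0.086     ] [ 0.53313865 -0.06473545  0.086     ] [ 0.56969425 -0.02159953  0.086     ] [ 0.57013895 -0.01894163  0.098     ] 0.8677836135218954
[0.5324369  0.05928082 0.056     ]
[0.64044437 0.03231478 0.056     ]
[ 0.61739846 -0.07234999  0.056     ]
[ 0.5040874  -0.04276091  0.056     ]
start [0.55754412 0.03226487] [0.56871377 0.02225293]
c [0.58062806 0.01157353]
0.74 [583.9  10.3] [ 3.3 -1.3]
0.64 [587.    8.7] [ 3.1 -1.6]
0.54 [589.9   6.9] [ 2.9 -1.9]
0.44 [592.7   4.7] [ 2.7 -2.2]
0.34 [595.2   2.3] [ 2.5 -2.4]
0.24 [ 5.974e+02 -4.000e-01] [ 2.3 -2.7]
0.14 [599.4  -3.3] [ 2.  -2.9]
0.04 [601.1  -6.3] [ 1.7 -3.1]
-0.06 [602.5  -9.5] [ 1.4 -3.2]
-0.16 [603.5 -12.9] [ 1.  -3.3]
-0.26 [604.2 -16.3] [ 0.7 -3.4]
-0.36 [604.6 -19.8] [ 0.4 -3.5]
-0.46 [604.6 -23.3] [ 0.  -3.5]
-0.56 [604.2 -26.7] [-0.3 -3.5]
-0.66 [603.6 -30.2] [-0.7 -3.4]
```

send_rows(
  rows=[
    [[0.5,24,0,0.135],[0.5,24,0,0.135],[0,24,0,0.135],[0,24,0,0.135],[0,0,-25,0.135],[0,0,-25,0.135],[0,0,-25,0.135],[0,0,-25,0.135],[0,0,-25,0],[0,0,-20,0],[0,0,-10,0],[0,0,0,0]],
  ],
)

```text
time_s: 15.35
ee_pos: [0.5569, 0.0321, 0.0402]
eef_rot: [-2.414, 1.569, 3.135]
force: [-0.0, -0.7, 1.0]
grip_width: 0.0003
```

```bash
python3 -c "
from h import *
snap('wrist','w12');snap('side','d12');o=ctrl.get_obs(); print(o['ee_pos'],o['force'],R.from_euler('xyz',o['eef_rot']).as_matrix()[:,1])
b=cv2.imread('pics/d12.png')[150:270,270:390]; w=cv2.imread('pics/w12.png')[120:320,220:420]; cv2.imwrite('pics/d12c.png',np.hstack([cv2.resize(w,(400,400)),cv2.resize(b,(400,400),interpolation=cv2.INTER_CUBIC)]))
"
```

```text
[0.55789744 0.03174846 0.04206745] [-0.37706214 -0.90835249 -0.20603639] [6.69913367e-01 7.42439065e-01 5.61652152e-04]
```

View pics/d12c.png

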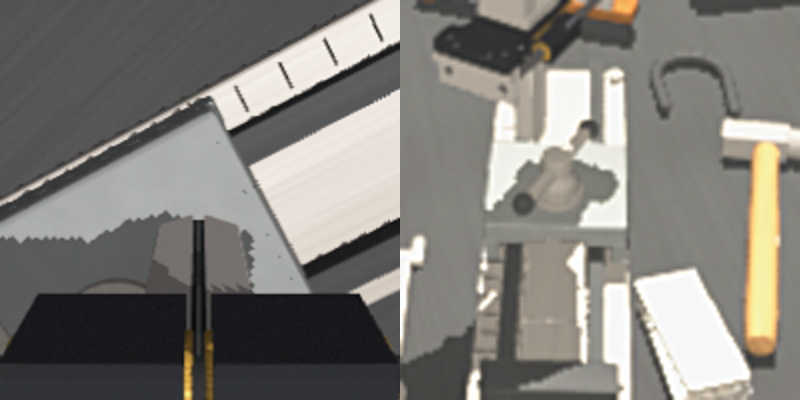

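send_rows(
  rows=[
    [[7,-6.5,0,0],[6,-5,0,0],[5,-4.5,0,0],[5,-4.7,0,0],[3.3,-1.3,0,-0.1],[3.1,-1.6,0,-0.1],[2.9,-1.9,0,-0.1],[2.7,-2.2,0,-0.1],[2.5,-2.4,0,-0.1],[2.3,-2.7,0,-0.1]],
  ],
)

```text
time_s: 16.45
ee_pos: [0.597, -0.0009, 0.0415]
eef_rot: [-2.649, 1.569, 2.296]
force: [-6.1, 9.5, 3.7]
grip_width: 0.0008
```

```bash
python3 -c "
from h import *
snap('wrist','w13');snap('side','d13');o=ctrl.get_obs(); print(o['ee_pos'],o['force'],R.from_euler('xyz',o['eef_rot']).as_matrix()[:,1])
b=cv2.imread('pics/d13.png')[150:270,270:390]; w=cv2.imread('pics/w13.png')[120:320,220:420]; cv2.imwrite('pics/d13c.png',np.hstack([cv2.resize(w,(400,400)),cv2.resize(b,(400,400),interpolation=cv2.INTER_CUBIC)]))
"
```

```text
[ 0.59711306 -0.00112937  0.04140592] [-4.45985698  7.10310596  4.1691248 ] [ 9.73213526e-01  2.29901361e-01 -8.93050482e-04]
```

View pics/d13c.png

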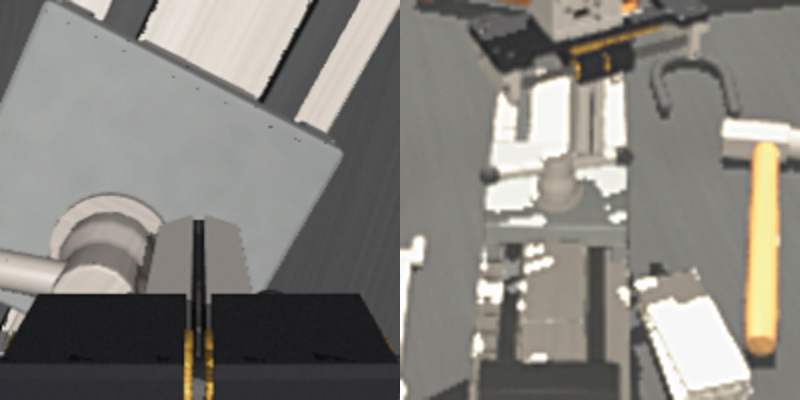

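send_rows(
  rows=[
    [[2,-2.9,0,-0.1],[1.7,-3.1,0,-0.1],[1.4,-3.2,0,-0.1],[1,-3.3,0,-0.1],[0.7,-3.4,0,-0.1],[0.4,-3.5,0,-0.1]],
  ],
)

```text
time_s: 17.15
ee_pos: [0.6043, -0.0194, 0.0413]
eef_rot: [-2.449, 1.568, 1.896]
force: [-0.4, 13.0, 0.8]
grip_width: 0.0003
```

send_rows(
  rows=[
    [[0,-3.5,0,-0.1],[-0.3,-3.5,0,-0.1]],
  ],
)

```text
time_s: 17.35
ee_pos: [0.6043, -0.0259, 0.0413]
eef_rot: [-2.479, 1.567, 1.666]
force: [1.5, 27.5, 1.0]
grip_width: 0.0005
```

send_rows(
  rows=[
    [[-0.3,-1.7,0,-0.05],[-0.4,-1.7,0,-0.05],[0,0,0,0]],
  ],
)

```text
time_s: 17.65
ee_pos: [0.6049, -0.0268, 0.0414]
eef_rot: [-2.879, 1.563, 1.168]
force: [10.2, 30.8, -3.8]
grip_width: 0.0004
```

Stalled against a stop at 32 N. I'll back off and inspect.

send_rows(
  rows=[
    [[1,4,0,0],[4,8,0,0],[8,14,0,0],[0,0,30,0.1],[0,0,40,0.1],[-15,0,40,0.1],[-20,-30,35,0.12],[-20,-40,0,0],[0,-20,0,0],[0,0,0,0],[0,0,0,0]],
  ],
)

```text
time_s: 18.75
ee_pos: [0.5619, -0.0948, 0.1861]
eef_rot: [-2.056, 1.571, 2.412]
force: [0.2, 0.8, -0.1]
grip_width: 0.0009
```

```bash
python3 -c "
from h import *
snap('wrist','w14');snap('side','d14');snap('scene','s14');o=ctrl.get_obs(); print(o['ee_pos'],o['force'])
b=cv2.imread('pics/d14.png')[160:280,280:400]; w=cv2.imread('pics/s14.png')[150:250,230:350]; cv2.imwrite('pics/d14c.png',np.hstack([cv2.resize(w,(480,400),interpolation=cv2.INTER_CUBIC),cv2.resize(b,(400,400),interpolation=cv2.INTER_CUBIC)])[:,:800])
"
```

```text
[ 0.56182416 -0.09411023  0.18584833] [-0.44315986 -0.68078509 -0.13470439]
```

View pics/d14c.png

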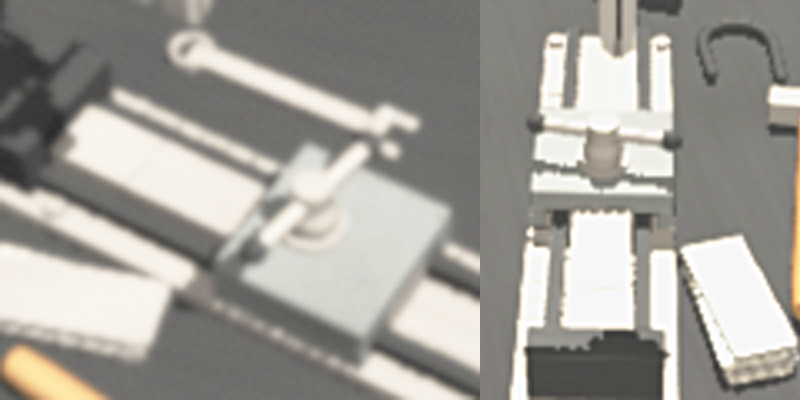

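View pics/w14.png

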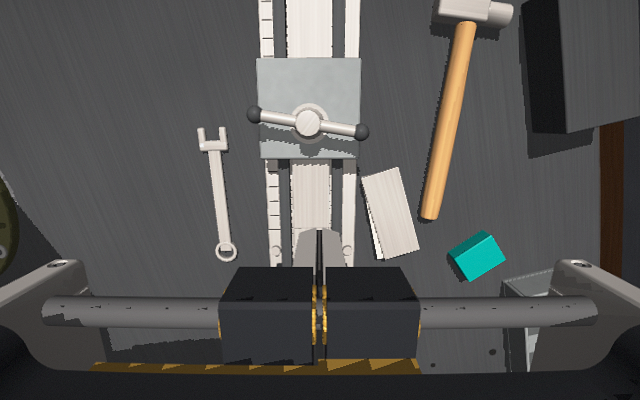

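```bash
python3 -c "
from h import *
W=lambda u,v,h: atz('w14',u,v,h)
b=W(254,114,.086);a=W(362,131.5,.086);h=W(308.5,123,.098);print(a,b,(a+b)/2,h,np.arctan2(*(a-b)[1::-1]),'val',1.1-.245-np.arctan2(*(a-b)[1::-1]))
P=[W(*p,.056) for p in [(257,58.5),(360,59),(360,159),(260,159)]]
print(P,(P[1]-P[0]),np.arctan2(*(P[1]-P[0])[1::-1]),np.arctan2(*(P[2]-P[3])[1::-1]))
D=lambda u,v,h: atz('d14',280+u/3.33,160+v/3.33,h)
a=D(672-480,142,.086);b=D(535-480,123,.086);print(a,b,np.arctan2(*(a-b)[1::-1]))
"
```

```text
[ 0.62223997 -0.04187298  0.086     ] [0.51826623 0.00217467 0.086     ] [ 0.5702531  -0.01984915  0.086     ] [ 0.57071668 -0.0204185   0.098     ] -0.40071991808319374 val 1.255719918083194
[array([0.53231024, 0.05975109, 0.056     ]), array([0.64028924, 0.03223145, 0.056     ]), array([ 0.61752092, -0.07334816,  0.056     ]), array([ 0.50450164, -0.04518094,  0.056     ])] [ 0.10797899 -0.02751964  0.        ] -0.24954850312279564 -0.24424907369910503
[ 0.62277577 -0.04350554  0.086     ] [0.51931291 0.00280065 0.086     ] -0.42082581895467247
```

The bar now stands at a knob value of about 1.26, not 1.5. The push at small radius probably jammed against the wider hub. I'll push again at the ball (larger lever, tip slightly higher), pressing in the same direction.

```bash
python3 -c "
from h import *; from plan import *
o=ctrl.get_obs(); print(o['ee_pos'],R.from_euler('xyz',o['eef_rot']).as_matrix()[:,1])
C=(.5703,-.0203)
print('start',pose(C,-.41,1,.04,r=.05))
q=pose(C,-.41,1,.017,r=.05); print('c',q)
for t in np.arange(-.46,-.75,-.05):
    p=pose(C,t,1,.017,r=.05); print(round(t,2),(p*1000).round(1),((p-q)*1000).round(1)); q=p
"
```

```text
[ 0.56182416 -0.09411023  0.18584833] [ 9.70659823e-01 -2.40456293e-01 -5.28078997e-04]
start [ 0.63210041 -0.00354563]
c [ 0.6229324  -0.02463941]
-0.46 [622.6 -27.3] [-0.3 -2.6]
-0.51 [622.2 -29.9] [-0.4 -2.6]
-0.56 [621.7 -32.5] [-0.5 -2.6]
-0.61 [621. -35.] [-0.7 -2.6]
-0.66 [620.2 -37.5] [-0.8 -2.5]
-0.71 [619.3 -40. ] [-0.9 -2.5]
```

send_rows(
  rows=[
    [[23,30,0,-0.09],[23,30,0,-0.08],[24,31,0,0],[0,0,-40,0],[0,0,-40,0],[0,0,-35,0],[0,0,-18,0],[0,0,-8,0],[-4,-9,0,0],[-2.5,-6,0,0],[-1.5,-3,0,0],[0,0,0,0]],
  ],
)

```text
time_s: 20.1
ee_pos: [0.624, -0.0228, 0.0464]
eef_rot: [1.976, 1.569, -0.009]
force: [-0.1, 0.2, 0.5]
grip_width: 0.0004
```

```bash
python3 -c "
from h import *
snap('side','d15');snap('scene','s15');o=ctrl.get_obs(); print(o['ee_pos'],o['force'])
b=cv2.imread('pics/d15.png')[160:260,290:390]; w=cv2.imread('pics/s15.png')[170:250,270:350]; cv2.imwrite('pics/d15c.png',np.hstack([cv2.resize(w,(400,400),interpolation=cv2.INTER_CUBIC),cv2.resize(b,(400,400),interpolation=cv2.INTER_CUBIC)])[:,:800])
"
```

```text
[ 0.62373069 -0.02241681  0.0458336 ] [ 0.05809002  0.27930079 -0.17656727]
```

View pics/d15c.png

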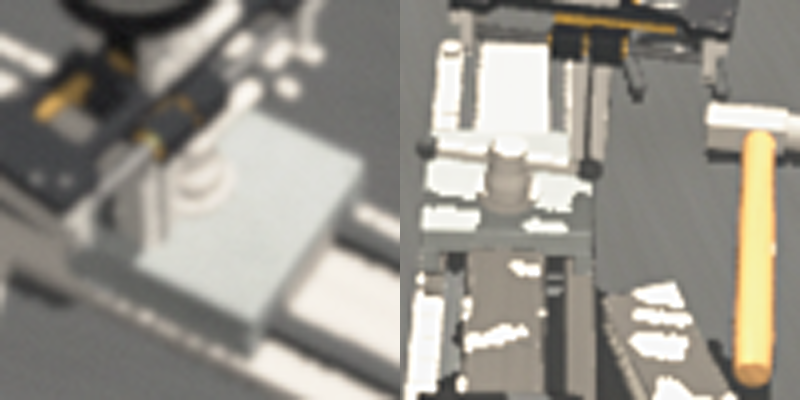

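Finger is now right behind the ball. Pushing in small steps.

send_rows(
  rows=[
    [[-1.0,-2.2,0,0],[-0.3,-2.6,0,-0.05],[-0.4,-2.6,0,-0.05],[0,0,0,0]],
  ],
)

```text
time_s: 20.6
ee_pos: [0.6224, -0.0294, 0.0456]
eef_rot: [2.316, 1.569, 0.231]
force: [2.0, 3.0, 2.3]
grip_width: 0.0002
```

send_rows(
  rows=[
    [[-0.5,-2.6,0,-0.05],[-0.7,-2.6,0,-0.05],[0,0,0,0]],
  ],
)

```text
time_s: 20.9
ee_pos: [0.6211, -0.0346, 0.0456]
eef_rot: [2.419, 1.57, 0.234]
force: [3.6, 3.0, 2.9]
grip_width: 0.0004
```

```bash
python3 -c "
from h import *
snap('side','d16');o=ctrl.get_obs(); print(o['ee_pos'],o['force'])
b=cv2.imread('pics/d16.png')[160:260,290:390]; cv2.imwrite('pics/d16c.png',cv2.resize(b,(500,500),interpolation=cv2.INTER_CUBIC))
"
```

```text
[ 0.62101497 -0.03461263  0.04556515] [3.05153414 3.81530312 3.80597658]
```

View pics/d16c.png

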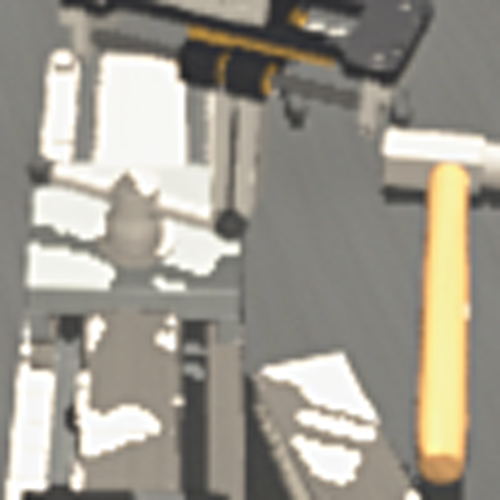

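It turns with only 5 N. Continuing to the end stop.

send_rows(
  rows=[
    [[-0.8,-2.5,0,-0.05],[0,0,0,0]],
  ],
)

```text
time_s: 21.15
ee_pos: [0.6212, -0.0355, 0.0458]
eef_rot: [2.862, 1.566, 0.628]
force: [9.2, 13.3, 1.4]
grip_width: 0.0004
```

send_rows(
  rows=[
    [[-0.9,-2.5,0,-0.05],[0,0,0,0]],
  ],
)

```text
time_s: 21.35
ee_pos: [0.6213, -0.0361, 0.046]
eef_rot: [2.964, 1.563, 0.681]
force: [18.2, 25.1, -1.1]
grip_width: 0.0005
```

send_rows(
  rows=[
    [[-0.6,-1.3,0,0],[0,0,0,0]],
  ],
)

```text
time_s: 21.55
ee_pos: [0.6212, -0.0363, 0.046]
eef_rot: [2.992, 1.561, 0.711]
force: [21.0, 30.5, -1.8]
grip_width: 0.0006
```

send_rows(
  rows=[
    [[1.0,2,0,0],[1,2,0,0],[1,2,0,0],[1,2,0,0],[2,3,0,0],[3,5,0,0],[0,0,0,0]],
  ],
)

```text
time_s: 22.25
ee_pos: [0.6274, -0.0247, 0.0449]
eef_rot: [-0.767, 1.57, -3.051]
force: [-0.5, -0.5, -0.1]
grip_width: 0.0005
```

```bash
python3 -c "
from h import *
snap('side','d17');o=ctrl.get_obs(); print(o['ee_pos'],o['force'])
b=cv2.imread('pics/d17.png')[160:260,290:390]; cv2.imwrite('pics/d17c.png',cv2.resize(b,(500,500),interpolation=cv2.INTER_CUBIC))
"
```

```text
[ 0.62728254 -0.02486755  0.04489022] [ 1.46367115  2.678611   -0.43403093]
```

View pics/d17c.png

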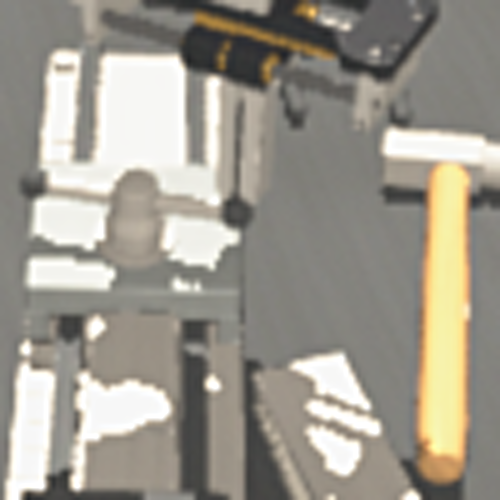

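```bash
python3 -c "
from h import *
for n,a,b in [('d16',(230,222),(40,168)),('d17',(237,210),(34,184))]:
  D=lambda u,v: atz(n,290+u/5,160+v/5,.086)
  A=D(*a);B=D(*b);print(n,A,B,(A+B)/2,'val',1.1-.245-np.arctan2(*(A-B)[1::-1]))
"; sleep 0
```

```text
d16 [ 0.6165904  -0.04973446  0.086     ] [0.52590368 0.0164153  0.086     ] [ 0.57124704 -0.01665958  0.086     ] val 1.48520682840413
d17 [ 0.62278533 -0.04074224  0.086     ] [0.52017413 0.00323133 0.086     ] [ 0.57147973 -0.01875545  0.086     ] val 1.2598698850711418
```

send_rows(
  rows=[
    [[3,5,0,0],[3,5,0,0],[0,0,0,0],[0,0,0,0]],
  ],
)

```text
time_s: 22.7
ee_pos: [0.6333, -0.015, 0.045]
eef_rot: [-0.626, 1.571, -2.911]
force: [-0.9, 0.9, -0.1]
grip_width: 0.0006
```

```bash
python3 -c "
from h import *
snap('side','d18');o=ctrl.get_obs(); print(o['ee_pos'],o['force'])
b=cv2.imread('pics/d18.png')[160:260,290:390]; cv2.imwrite('pics/d18c.png',cv2.resize(b,(500,500),interpolation=cv2.INTER_CUBIC))
"
```

```text
[ 0.63325121 -0.01515308  0.04504009] [-0.43904364  0.0323545  -0.16512155]
```

View pics/d18c.png

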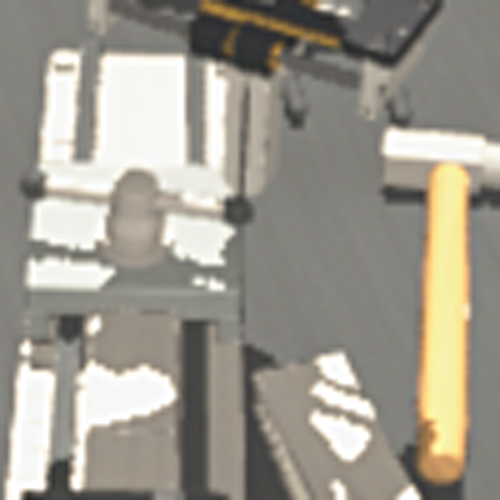

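The bar returned to about 1.26 twice, after reading 1.485 while pressed. I'll test whether that is rebound from a hard end-stop push or an inherent spring-back, by pushing just to the end and releasing slowly.

send_rows(
  rows=[
    [[-3,-5,0,0],[-3,-5,0,0],[-2,-3.5,0,0],[-1.5,-2.5,0,0],[-1.5,-2,0,0],[-1,-1.2,0,0],[-0.4,-0.8,0,0],[0,0,0,0],[0,0,0,0]],
  ],
)

```text
time_s: 23.65
ee_pos: [0.622, -0.0353, 0.0456]
eef_rot: [2.423, 1.567, 0.138]
force: [8.1, 2.3, -1.8]
grip_width: 0.0004
```

```bash
python3 -c "
from h import *
snap('side','d19');o=ctrl.get_obs(); print(o['ee_pos'],o['force'])
b=cv2.imread('pics/d19.png')[160:260,290:390]; cv2.imwrite('pics/d19c.png',cv2.resize(b,(500,500),interpolation=cv2.INTER_CUBIC))
"
```

```text
[ 0.62195752 -0.0352626   0.045616  ] [ 8.90328494  2.82839366 -1.65730595]
```

View pics/d19c.png

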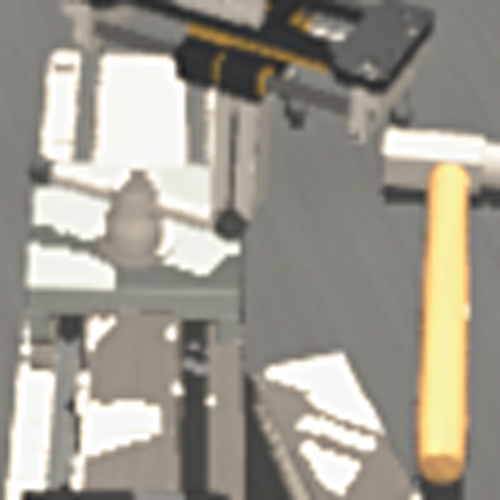

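send_rows(
  rows=[
    [[0.3,0.5,0,0],[0.3,0.5,0,0],[0.3,0.5,0,0],[0.3,0.5,0,0],[0.3,0.5,0,0],[0.3,0.5,0,0],[0.3,0.5,0,0],[0.3,0.5,0,0]],
  ],
)

```text
time_s: 24.5
ee_pos: [0.6232, -0.031, 0.045]
eef_rot: [-1.068, 1.57, 2.93]
force: [0.7, 0.1, -0.0]
grip_width: 0.0001
```

send_rows(
  rows=[
    [[0.4,0.7,0,0],[0.4,0.7,0,0],[0.4,0.7,0,0],[0.4,0.7,0,0]],
  ],
)

```text
time_s: 24.9
ee_pos: [0.6249, -0.0283, 0.0451]
eef_rot: [-0.481, 1.571, -2.765]
force: [-0.6, 0.8, 0.3]
grip_width: 0.0002
```

```bash
python3 -c "
from h import *
snap('side','d20');o=ctrl.get_obs(); print(o['ee_pos'],o['force'])
b=cv2.imread('pics/d20.png')[160:260,290:390]; cv2.imwrite('pics/d20c.png',cv2.resize(b,(500,500),interpolation=cv2.INTER_CUBIC))
"
```

```text
[ 0.62495966 -0.02817598  0.04507516] [0.32709781 0.4940847  0.27288545]
```

View pics/d20c.png

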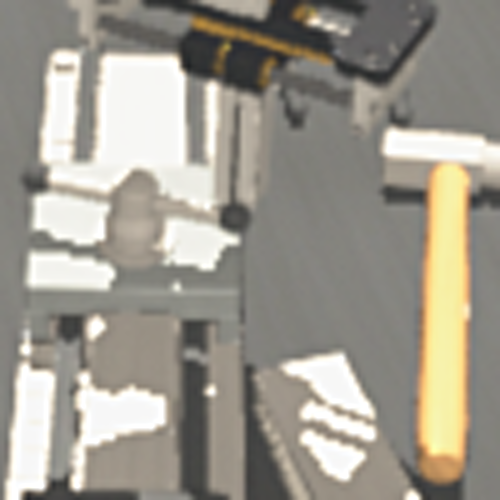

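send_rows(
  rows=[
    [[0.5,1,0,0],[0.5,1,0,0],[0.5,1,0,0],[0.5,1,0,0],[0,0,0,0],[0,0,0,0]],
  ],
)

```text
time_s: 25.55
ee_pos: [0.627, -0.0242, 0.0452]
eef_rot: [3.04, 1.571, 0.755]
force: [-0.2, 0.8, 0.3]
grip_width: 0.0003
```

```bash
python3 -c "
from h import *
snap('side','d21');o=ctrl.get_obs(); print(o['ee_pos'],o['force'])
cs=[]
for n in ['d19','d20','d21']: cs.append(cv2.resize(cv2.imread(f'pics/{n}.png')[185:211,293:343],None,fx=12,fy=9,interpolation=cv2.INTER_CUBIC))
cv2.imwrite('pics/d21c.png',np.vstack(cs)[:600])
"
```

```text
[ 0.62693464 -0.02425284  0.04512562] [-0.11419165  0.88708176 -1.06375392]
```

View pics/d21c.png

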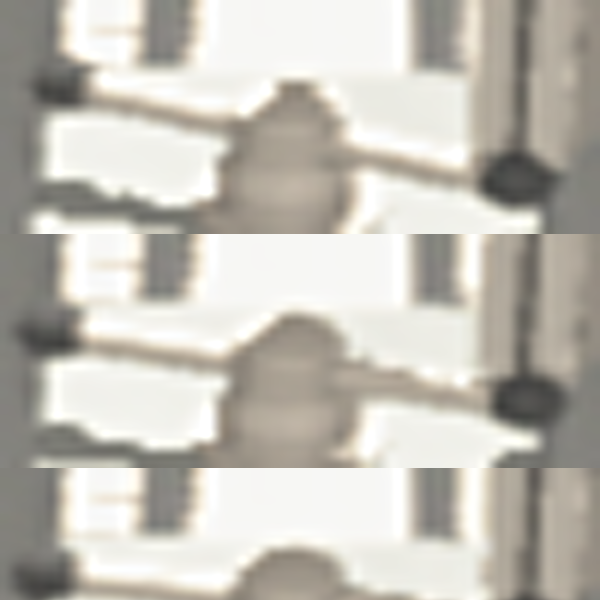

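send_rows(
  rows=[
    [[4,7,0,0],[5,9,0,0],[0,0,30,0.1],[0,0,40,0.1],[-15,0,40,0.1],[-20,-40,35,0.12],[-20,-40,0,0],[-10,-40,0,0],[0,0,0,0],[0,0,0,0]],
  ],
)

```text
time_s: 26.6
ee_pos: [0.5736, -0.1235, 0.1861]
eef_rot: [2.434, 1.571, 0.568]
force: [-0.2, 0.0, 0.6]
grip_width: 0.0005
```

```bash
python3 -c "
from h import *
snap('wrist','w22');snap('side','d22');snap('scene','s22');o=ctrl.get_obs(); print(o['ee_pos'],o['force'])
b=cv2.imread('pics/d22.png')[180:280,285:365]; w=cv2.imread('pics/s22.png')[150:250,230:350]; cv2.imwrite('pics/d22c.png',np.hstack([cv2.resize(w,(480,400),interpolation=cv2.INTER_CUBIC),cv2.resize(b,(320,400),interpolation=cv2.INTER_CUBIC)])[:,:800])
"
```

```text
[ 0.57377264 -0.12224064  0.18579014] [ 1.1479014  -0.10537765  0.30225829]
```

View pics/d22c.png

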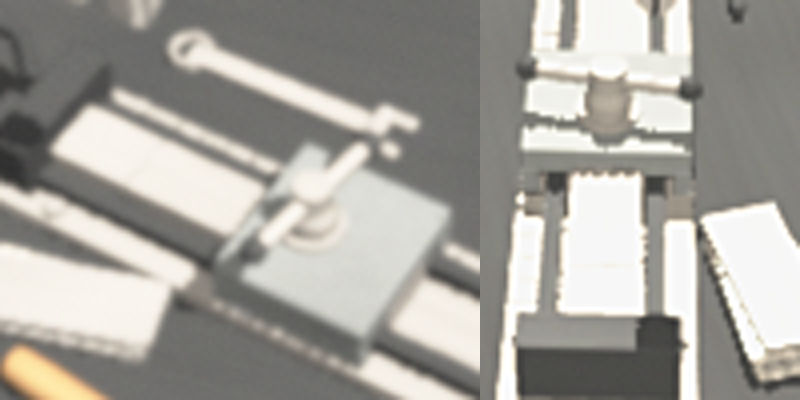

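View pics/w22.png

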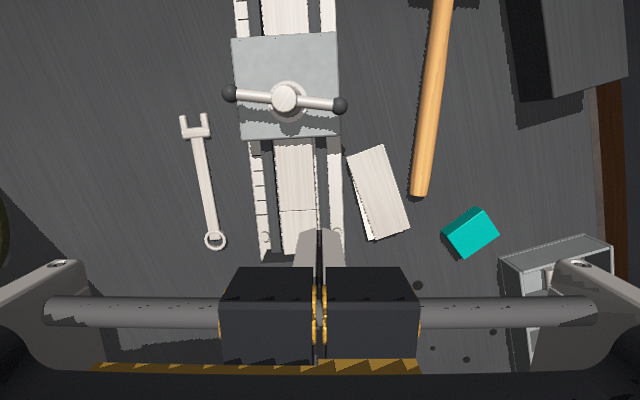

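Blocks closed up and the bar sits at about 1.26. Because the bar springs back, contrary to "stays where left", I'll test the clamp with a gentle push on the hub away from the anvil, well under 30 N. A free stop slid at under 4 N.

send_rows(
  rows=[
    [[-6,33,0,0],[-6,34,0,0],[0,0,-45,0],[0,0,-45,0],[0,0,-30,0],[0,0,-12,0],[0,0,-6,0],[1,4,0,0],[1,4,0,0],[0.7,3,0,0],[0,0,0,0]],
  ],
)

```text
time_s: 27.85
ee_pos: [0.5645, -0.0451, 0.0488]
eef_rot: [1.734, 1.569, -0.13]
force: [-0.2, -0.0, -0.4]
grip_width: 0.0008
```

send_rows(
  rows=[
    [[0.5,2,0,0],[0.2,1,0,0],[0,0,0,0]],
  ],
)

```text
time_s: 28.15
ee_pos: [0.5647, -0.0425, 0.048]
eef_rot: [2.144, 1.571, 0.279]
force: [0.5, -0.5, 0.7]
grip_width: 0.0003
```

send_rows(
  rows=[
    [[0.2,1,0,0],[0.2,1,0,0],[0,0,0,0]],
  ],
)

```text
time_s: 28.45
ee_pos: [0.5651, -0.0409, 0.0479]
eef_rot: [0.023, 1.57, -1.842]
force: [-0.7, -2.4, 1.1]
grip_width: 0.0003
```

send_rows(
  rows=[
    [[0.2,0.7,0,0],[0,0,0,0]],
  ],
)

```text
time_s: 28.65
ee_pos: [0.5651, -0.0407, 0.0479]
eef_rot: [-0.09, 1.569, -1.955]
force: [-2.4, -6.6, 1.4]
grip_width: 0.0006
```

send_rows(
  rows=[
    [[0.2,0.7,0,0],[0,0,0,0]],
  ],
)

```text
time_s: 28.85
ee_pos: [0.5652, -0.0405, 0.0479]
eef_rot: [-0.101, 1.569, -1.966]
force: [-2.9, -10.6, 1.0]
grip_width: 0.0007
```

It holds 11 N, rigid. I'll retreat and take a last look at the anvil end.

send_rows(
  rows=[
    [[-1,-4,0,0],[-2,-9,0,0],[0,0,40,0],[0,0,45,0],[0,0,45,0],[-8,-35,20,0],[-10,-45,10,0],[-10,-45,0,0],[-10,-45,0,0],[-8,-35,0,0],[0,0,0,0],[0,0,0,0]],
  ],
)

```text
time_s: 30.05
ee_pos: [0.5162, -0.2577, 0.2078]
eef_rot: [-2.807, 1.57, 1.61]
force: [0.3, 0.2, -0.6]
grip_width: 0.0006
```

```bash
python3 -c "
from h import *
snap('wrist','w23');o=ctrl.get_obs(); print(o['ee_pos'],o['force'])
w=cv2.imread('pics/w23.png')[20:240,200:420]; cv2.imwrite('pics/w23c.png',cv2.resize(w,(600,600),interpolation=cv2.INTER_CUBIC))
"
```

```text
[ 0.51648363 -0.25685605  0.2078512 ] [ 0.13048088  0.04527806 -0.50577808]
```

View pics/w23c.png

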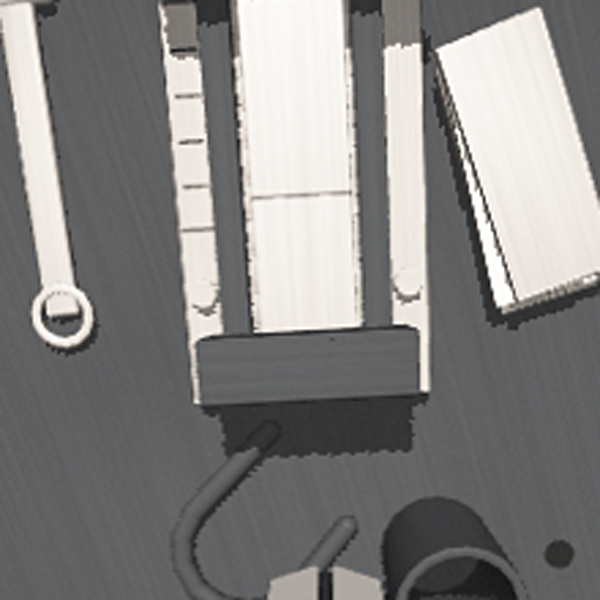

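```bash
python3 -c "
from h import *
im=load('w23')['im']; 
for u in (296,305,314,322): print(u, im[86:97,u].mean(1).round(0), im[134:146,u].mean(1).round(0))
a=atz('w23',310,91,.04);b=atz('w23',310,92,.04);print(a,b, np.dot(a[:2]-np.array([.5703,-.0203]),[.2425,.970]))
snap('wrist','w24') if 0 else None
# stop front face in w22
w=cv2.imread('pics/w22.png')[120:250,230:350]; cv2.imwrite('pics/w22c.png',cv2.resize(w,(600,600),interpolation=cv2.INTER_CUBIC))
W=lambda u,v,h: atz('w22',u,v,h)
b=W(229,94,.086);a=W(340,106,.086);print('val',.855-np.arctan2(*(a-b)[1::-1]))
"
```

```text
296 [239. 239. 239. 239. 242. 221. 166. 225. 244. 242. 241.] [237. 236. 235. 235. 232. 231. 234. 226.  53.  64. 103. 102.]
305 [239. 238. 238. 239. 239. 173. 193. 240. 239. 238. 238.] [236. 236. 237. 235. 236. 237. 250. 159.  45. 106.  99. 101.]
314 [240. 239. 241. 244. 218. 173. 230. 243. 241. 241. 241.] [233. 233. 233. 234. 233. 235. 233.  55.  77. 103. 102. 101.]
322 [238. 237. 238. 238. 173. 193. 242. 240. 240. 239. 239.] [236. 236. 236. 236. 237. 248. 169.  48. 105. 101.  84. 101.]
[ 0.53967876 -0.14615987  0.04      ] [ 0.53933268 -0.14727343  0.04      ] -0.12950971932862465
val 1.255214268994094
```

View pics/w22c.png

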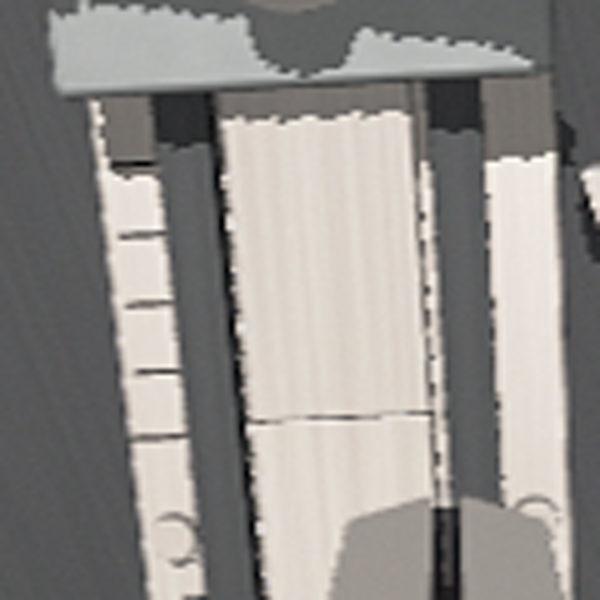

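```bash
python3 -c "
from h import *
print(ctrl.hand_in()); print(ctrl.get_obs()['time_s'])"
```

```text
the job is handed in; nothing more can be done
None
the job is handed in; nothing more can be done
```

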